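# Slide a tall cup of candy sticks into the dust case and shut its door

## Robot

A 6-joint arm with a two-finger parallel gripper is mounted at the origin on a cart in front of the work surface, level with it; the furniture and walls round the work are solid. World frame = base frame: x ahead of the robot, y to its left, z up, the work surface at z = 0. Lengths are in m, angles in rad, forces in N, time in s.
With the tool pointing down it reaches from about 0.325 to 0.75 m from the base axis. Payload 7.6 kg.
Tool frame: the origin (TCP) lies between the finger pads; the fingertips stand 14 mm ahead of it and the grasp point (between the pads) lies 5 mm behind it; z points along the fingers, y is the line along which they close (so a half turn about z gives the same grasp; the last joint's range is limited). The gripper opens to 85 mm and grips with 20 to 120 N. Pads are 22 mm wide; open, the fingers measure 114 mm over their backs; the gripper's body (76 mm by 85 mm) begins 54 mm behind the grasp point. The pads swing forward as they close: fully open they stand 13 mm farther back than shut.
Start: joints at [-1.254, 0.052, 1.401, -0, 1.689, -0.07], TCP at [0.198, -0.486, 0.209] pointing down, gripper open.
Joint ranges: [-2.9, 2.9], [-0.91, 2.17], [0.12, 2.37], [-1.06, 4.2], [0.26, 2.73], [-2.93, 2.93]. Speed limits (rad/s): [2.57, 2.57, 3.01, 3.14, 3.14, 3.14].

## Interface

Orientations are given as a unit quaternion [w, x, y, z].
In Python, from bench import r gives the robot as it stands.
- The arm moves only by the tool step_arm, never from a script. Its argument "targets" is one flat list of numbers, 7 for each row, row after row: the shift along the tool's x, y, z normalised to -1 to 1, where 1 is 0.075 m, then the turn, a rotation vector about the tool's x, y, z normalised to -1 to 1, where 1 is 60 degrees, then the closure, from 0 (fully open) to 1 (shut). In form: [tx, ty, tz, ax, ay, az, fingers, tx, ty, tz, ax, ay, az, fingers, ...]. A call has 1 to 8 rows; each row shifts and turns the commanded pose from where the row before left it, along the tool's axes as they then stand; what a row does not reach is not made up. A row lasts 1/10 s, in which the tool goes at most 50 mm and 8.59 degrees, less where a joint would pass 70% of its speed; a pose out of reach is approached as far as the arm can. A call with a number of a shift or a turn outside -1 to 1 is refused whole. A call with a gripper value outside its range is refused whole. The fingers move at their own pace and stop on an object; the grip force is fixed at half the most. Time passes only in rows, so rows that do not move let the fingers close. It gives the time, the measured TCP pose, the force, the opening and the grip force at its end, in the units of the state.
- r.read_state(): the state, without advancing time (a new reading comes with each control period).
- r.camera(name): name is "scene" or "top" or "wrist"; returns a dict with "img" (384x512x3 uint8, blue, green, red), "fovy" (degrees; the focal length in pixels is half the picture's height over the tangent of half this angle, whatever the lens; pixels are square), "cx", "cy" (the principal point, pixels), "R" (3x3) and "t" (3): a world point X has camera coordinates R X + t; the wrist camera has in their place "tool_from_camera" (4x4, takes a point from camera to tool coordinates, whose origin is the TCP and whose axes are the flange's). Camera axes: x right, y down, z forward; pixel columns grow to the right and rows downward; lengths in m; the calibration is good to about 2 mm. The wrist camera is an equidistant fisheye: a pixel r from the principal point sees the ray r / f radians off the axis. A picture is of the moment at which its call begins: read the wrist's pose just before it. There is no depth.
- r.sign_off(): hands the job in; it is judged then, once.
The state is a dict: "time_s": time; "joint_pos": joint angles; "dq": joint speeds; "joint_efforts": joint torques, N m; "ee_pos": TCP position; "eef_rot": TCP orientation; "wrist_force": force on the tool from outside, world axes, zero at the start; "ft_torque": the same for the moment, N m; "opening": finger opening in m; "grip_force": force on a finger pad.
Only numpy, scipy, OpenCV 4.12 (cv2) and the standard library are available. Lean on these libraries where they do the work, as an engineer would, in place of code of your own. Each camera call takes 0.05 s, during which the arm holds its last target. There are 200 camera calls.

## Task

Put the tall cup of red, green and white candy sticks away in the empty compartment of the clear dust case: push it gently, low on its body, so that it slides upright across the counter and through the open door until it stands fully inside, clear of the door; never grip, lift or tip it. Then push the door fully shut. Leave the other cup, the mint tin and the wrapped bar where they are.

Things in the scene. Friction and masses are not known exactly. Their poses are not given: they have to be found in the camera images.
- cup: The cup to put away: clear cup, 62 mm across at the foot, 70 mm at the rim, 87 mm high, full of red, green and white candy sticks up to 175 mm high that lean out to 45 mm from the cup's axis and are solid to the touch: lean the gripper back to keep its body off them. 0.2 kg, friction 0.6; pushed within 35 mm of the counter it slides, higher it may tip. Origin at its underside, 5 mm off its axis.
- cup_axis (a point): Point on the axis of that cup, 43.5 mm above its underside (half-way up the cup, without its sticks). z points up along the cup's axis; its yaw means nothing.
- bay (a point): Counter level, mid-width of the case's empty compartment. x: level, inward from doorway to back; y: level, towards the other compartment (middle at y = 0.108); z up. Doorway: plane x = -0.065, y = -0.05 to 0.05, 180 mm high, no sill or floor. Back stop: bar 24 mm high, face at x = 0.035. Cup is clear of the shut door with its axis at x = -0.028 or more; it meets the stop at 0.003.
- case_door (a joint): Angle of the empty compartment's door, rad: 0 fully shut against its stop, grows as it swings out; past 1.57 it stands clear of the doorway; at most 2.2. Stiff hinge (0.025 N m): stays where it is left. Clear pane in a thin aluminium frame, 5 mm thick, 5 to 183 mm above the counter, reaching 106 mm from the hinge; small steel knob outside, 125 mm up, 20 mm proud.
- hinge (a point): Counter level, on the door's upright hinge axis at the outer front post; axes as bay, in whose frame it lies at (-0.065, -0.056). The shut door runs from here along +y; at angle a it points along (-sin a, cos a) in x, y and its outer face looks along (-cos a, -sin a). The case (clear panes, aluminium frame, clear roof, 192 mm high) is fixed to the counter.
- other_cup: Bystander: a like cup with brown and white sticks, 175 mm high, in the other compartment behind its own shut door. Origin at its underside.
- tin: Bystander: red mint tin, 60 x 90 x 22 mm, lying loose near the back of the counter. Origin at the centre of its underside.
- bar: Bystander: wrapped bar, 52 x 145 x 14 mm, lying loose in front of the cash register, its length along its y. Origin at the centre of its underside.

How it is judged:
On the way, in this order (a step that is already met when the one before it is completed fails the run):
1. the cup stands upright inside the empty compartment, clear of the door (x of cup_axis in the frame of bay between -0.035 and 0.02 m and y of cup_axis in the frame of bay between -0.03 and 0.03 m and angle between cup_axis's own z axis and vertical below 0.08 rad and linear speed of cup below 0.02 m/s), for 0.2 s.
2. the door is shut (value of joint case_door below 0.06 rad), for 0.2 s.
At the end, for the whole second after the job is handed in: The cup stands upright (within 0.08 rad) and at rest on the counter inside the compartment: its axis between x = -0.035 and 0.02 and within 30 mm of the middle in y, in the frame of bay. The door is shut to within 0.06 rad (x of cup_axis in the frame of bay between -0.035 and 0.02 m and y of cup_axis in the frame of bay between -0.03 and 0.03 m and angle between cup_axis's own z axis and vertical below 0.08 rad and linear speed of cup below 0.01 m/s and value of joint case_door below 0.06 rad and height (world z) of cup below 0.005 m); the robot touches nothing.
It fails at once if the cup is tipped (leans more than 0.25 rad) (angle between cup_axis's own z axis and vertical above 0.25 rad).
It fails at once if the cup is lifted off the counter (height (world z) of cup above 0.012 m).
It fails at once if the cup is gripped, or pushed harder than 20 N (contact force between the fingers and cup above 20 N).
It fails at once if the cup is pushed high, not low on its body (fingers on it with the point between the finger pads more than 75 mm above the counter) (contact force between the fingers and cup above 1 N and height (world z) of the grasp point above 0.075 m).
It fails at once if the other cup, the mint tin or the wrapped bar is disturbed (moved more than 15 mm) (distance of any of other_cup, tin, bar from where it was at the start of the episode above 0.015 m).
It also fails if it takes over 61 s, if anything falls off the work surface, if the arm or the gripper's body presses on something with over 40 N, if the wrist force passes 120 N, or if a joint passes its speed limit or range.

## Working session

There is one attempt and no reset: what is moved stays moved. The work goes in short steps, Python scripts to look and compute and a tool call to move; the robot and the scene stay as the last step left them, time stands still between calls to the robot, and variables do not carry over. Pictures are saved under pics/ and viewed, at most 10 in all, crops included, and the job is handed in when it is done.

Besides the shell and the picture viewer there is one more tool, called by a JSON object that holds its "method" and its "body". step_arm: Moves the arm, as the interface text tells. Its arguments: {"type":"object","properties":{"targets":{"type":"array"}},"required":["targets"]}

```bash
mkdir -p pics; ls
python3 - <<'E'
from bench import r
import cv2,json,numpy as np
s=r.read_state();print(s)
for n in("scene","top"):
    c=r.camera(n);cv2.imwrite(f"pics/{n}0.png",c["img"]);print(n,c["fovy"],c["cx"],c["cy"],np.array(c["R"]).tolist(),list(c["t"]))
    np.savez(f"{n}.npz",**{k:c[k] for k in("fovy","cx","cy","R","t","img")})
E
```

```text
pics
{'time_s': 0.0, 'joint_pos': array([-1.25432698e+00,  5.28459826e-02,  1.40177638e+00, -6.32313170e-06,
        1.68861132e+00, -7.03366858e-02]), 'dq': array([ 0.00158457, -0.00120734,  0.00029029,  0.00210373,  0.00164498,
        0.00138549]), 'joint_efforts': array([ 6.71101880e-04, -3.81670189e+01, -3.60187662e+01, -7.20326830e-05,
        6.13824712e-03,  1.40024031e-05]), 'ee_pos': array([ 0.19793728, -0.48587159,  0.20804157]), 'eef_rot': array([-8.13919597e-04,  9.81355601e-01,  1.92199144e-01, -1.03838745e-04]), 'wrist_force': array([ 0.5755557 ,  0.49450672, -0.18315832]), 'ft_torque': array([-0.01813829,  0.02170049,  0.01622225]), 'grip_force': 0.0, 'opening': 0.08522240243222969}
scene 47.670306135137004 252.047992527159 192.50148903525462 [[0.931965146278973, 0.3621538394238313, -0.01689860088264103], [0.25272127511902714, -0.6823589201818515, -0.6859433366907727], [-0.25994792406062006, 0.635004646155314, -0.727458710950483]] [np.float64(-0.4408993067141291), np.float64(-0.21085375607367862), np.float64(1.4413486831136395)]
top 44.355265138315325 256.94533151373446 193.11542427594716 [[-0.3748692446875844, -0.9270607292679798, -0.0056083541686791135], [-0.7280980311041821, 0.2981500845573156, -0.6172355986012783], [0.5738870154390784, -0.22729921101400014, -0.7867583886955638]] [np.float64(0.06887629159716538), np.float64(0.46266737368764915), np.float64(0.923465201752133)]
```

```bash
python3 -c "
import cv2
for n in('scene','top'):cv2.imwrite(f'pics/{n}0b.png',cv2.resize(cv2.imread(f'pics/{n}0.png'),(800,600),interpolation=cv2.INTER_CUBIC))"
```

```text
(no output)
```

View pics/scene0b.png

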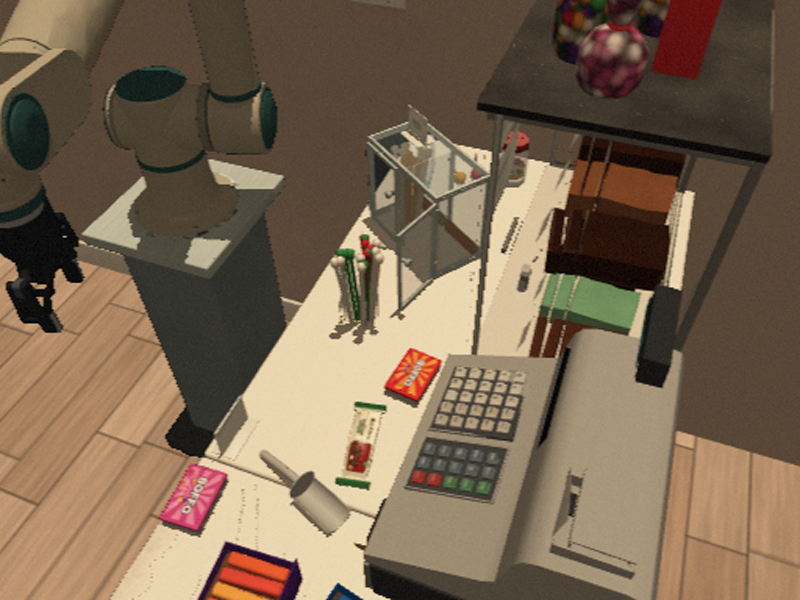

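View pics/top0b.png

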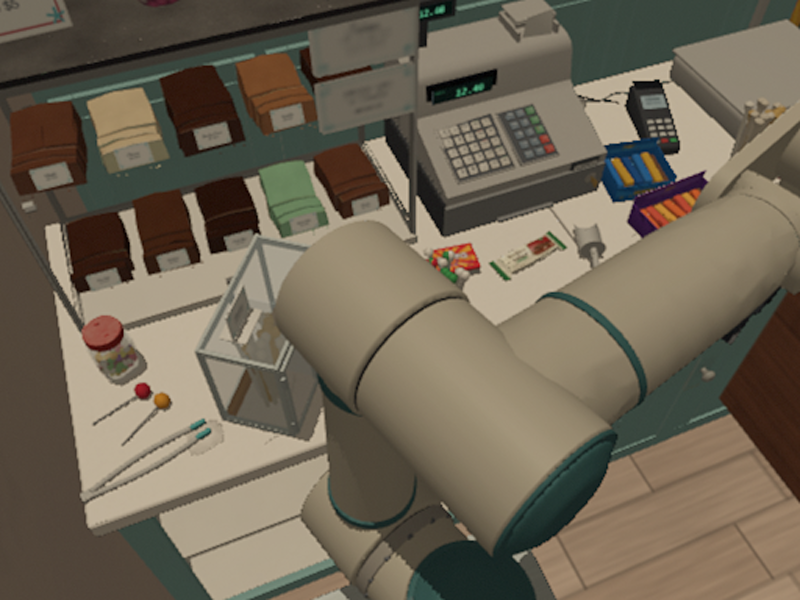

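The scene view shows the cup near (357,300), the case around (430,200), the door's free edge near (400,265), the tin at (412,375) and the bar at (360,445). In the top view the arm hides the cup and the door. I'll zoom in on the case.

```bash
python3 -c "
import cv2
a=cv2.imread('pics/scene0.png')[60:225,200:340];cv2.imwrite('pics/crop1.png',cv2.resize(a,None,fx=3.6*1,fy=3.6,interpolation=cv2.INTER_CUBIC)) 
b=cv2.imread('pics/scene0.png')[65:215,205:345];cv2.imwrite('pics/crop1.png',cv2.resize(b,None,fx=4,fy=4,interpolation=cv2.INTER_CUBIC))"
```

```text
(no output)
```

View pics/crop1.png

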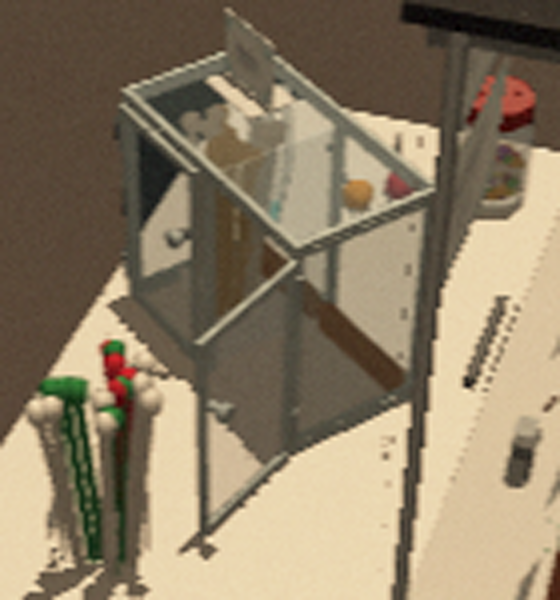

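The crop shows the roof corners at (122,92), (295,250), (435,190) and (265,57), and the hinge post's foot at (290,455). The door's free edge runs from (200,345) to (205,530), and the cup's foot is near (98,570).

```bash
cat > h.py <<'E'
import numpy as np
def ray(c,u,v):
    f=192/np.tan(np.radians(float(c["fovy"]))/2);R=np.array(c["R"]);t=np.array(c["t"])
    return -R.T@t, R.T@np.array([(u-c["cx"])/f,(v-c["cy"])/f,1])
def onz(c,u,v,z):
    o,d=ray(c,u,v);return o+d*(z-o[2])/d[2]
def proj(c,X):
    f=192/np.tan(np.radians(float(c["fovy"]))/2);p=np.array(c["R"])@np.array(X)+np.array(c["t"])
    return c["cx"]+f*p[0]/p[2],c["cy"]+f*p[1]/p[2]
E
python3 - <<'E'
from h import *
c=np.load("scene.npz")
for n,u,v,z in[("roofLF",122,92,.192),("roofHinge",295,250,.192),("roofR",435,190,.192),("roofB",265,57,.192),("hingefoot",290,455,0),("LFfoot",135,295,0),("rightfoot",408,395,0),("doortop",200,345,.183),("doorbot",205,530,.005),("doortop_h",295,265,.183),("doorbot_h",288,457,.005),("cupfoot",98,572,0),("sticks",105,385,.165),("knobother",178,237,.125)]:
    print(n,onz(c,u/4+205,v/4+65,z).round(3))
for n,u,v in[("tin",412,375),("bar",360,445),("shelfpost",478,352)]:
    print(n,onz(c,u*.64,v*.64,0.01).round(3))
t=np.load("top.npz")
for n,u,v,z in[("roofback",260,238,.192),("roofL",198,352,.192),("roofF",292,348+20,.192)]:
    print(n,onz(t,u*.64,v*.64,z).round(3))
E
```

```text
roofLF [0.392 0.085 0.192]
roofHinge [ 0.568 -0.045  0.192]
roofR [0.636 0.048 0.192]
roofB [0.474 0.163 0.192]
hingefoot [ 0.568 -0.04   0.   ]
LFfoot [ 0.393  0.089 -0.   ]
rightfoot [0.631 0.052 0.   ]
doortop [ 0.54  -0.143  0.183]
doorbot [ 0.538 -0.135  0.005]
doortop_h [ 0.57  -0.049  0.183]
doorbot_h [ 0.569 -0.047  0.005]
cupfoot [ 0.482 -0.193  0.   ]
sticks [ 0.49  -0.179  0.165]
knobother [0.459 0.022 0.125]
tin [ 0.61 -0.27  0.01]
bar [ 0.582 -0.42   0.01 ]
shelfpost [ 0.697 -0.186  0.01 ]
roofback [0.627 0.052 0.192]
roofL [0.455 0.185 0.192]
roofF [0.383 0.075 0.192]
```

```bash
cat >> h.py <<'E'
from scipy.spatial.transform import Rotation as Ro
X=np.array([.597,.802]);Y=np.array([-.802,.597]);BAY=np.array([.561,.041])
def bay(p): d=np.array(p[:2])-BAY; return d@X,d@Y
def unbay(x,y): return BAY+x*X+y*Y
def pose(xy,z,head,lean):
    "heading deg of the horizontal push direction, lean deg from pointing straight down"
    h=np.radians(head);l=np.radians(lean);f=np.array([np.cos(h),np.sin(h),0])
    zt=f*np.sin(l)-np.array([0,0,np.cos(l)]);yt=np.array([np.sin(h),-np.cos(h),0])
    return np.array([*xy,z]),Ro.from_matrix(np.c_[np.cross(yt,zt),yt,zt])
def state_pose(s): return np.array(s["ee_pos"]),Ro.from_quat(np.array(s["eef_rot"])[[1,2,3,0]])
def rows(p0,R0,p1,R1,n,f):
    dR=(R0.inv()*R1).as_rotvec();out=[];p=p0;R=R0
    for k in range(1,n+1):
        Rn=R0*Ro.from_rotvec(dR*k/n);pn=p0+(p1-p0)*k/n
        out.append([*(R.inv().apply(pn-p)/.075).round(3),*((R.inv()*Rn).as_rotvec()/np.radians(60)).round(3),f]);p,R=pn,Rn
    return out
def show(*a):
    rs=rows(*a);print("max",np.abs(np.array(rs)[:,:6]).max(0));print(sum([[float(x) for x in q] for q in rs],[]))
E
python3 - <<'E'
from h import *
from bench import r
s=r.read_state();p,R=state_pose(s)
show(p,R,*pose((.33,-.40),.2,90,25),12,.6)
show(*pose((.33,-.40),.2,90,25),*pose((.485,-.31),.12,90,50),8,.6)
E
```

```text
max [0.174 0.137 0.049 0.02  0.03  0.093]
[0.172, -0.033, 0.009, 0.02, 0.03, -0.093, 0.6, 0.174, -0.016, 0.015, 0.02, 0.03, -0.093, 0.6, 0.174, 0.001, 0.021, 0.02, 0.03, -0.093, 0.6, 0.172, 0.019, 0.026, 0.02, 0.03, -0.093, 0.6, 0.169, 0.036, 0.031, 0.02, 0.03, -0.093, 0.6, 0.163, 0.053, 0.035, 0.02, 0.03, -0.093, 0.6, 0.156, 0.069, 0.039, 0.02, 0.03, -0.093, 0.6, 0.148, 0.085, 0.042, 0.02, 0.03, -0.093, 0.6, 0.137, 0.099, 0.045, 0.02, 0.03, -0.093, 0.6, 0.125, 0.113, 0.047, 0.02, 0.03, -0.093, 0.6, 0.112, 0.126, 0.048, 0.02, 0.03, -0.093, 0.6, 0.098, 0.137, 0.049, 0.02, 0.03, -0.093, 0.6]
max [0.08  0.258 0.201 0.    0.052 0.   ]
[0.08, 0.258, 0.184, 0.0, 0.052, 0.0, 0.6, 0.069, 0.258, 0.188, 0.0, 0.052, 0.0, 0.6, 0.059, 0.258, 0.192, 0.0, 0.052, 0.0, 0.6, 0.049, 0.258, 0.195, 0.0, 0.052, 0.0, 0.6, 0.038, 0.258, 0.197, 0.0, 0.052, 0.0, 0.6, 0.027, 0.258, 0.199, 0.0, 0.052, 0.0, 0.6, 0.016, 0.258, 0.2, 0.0, 0.052, 0.0, 0.6, 0.005, 0.258, 0.201, 0.0, 0.052, 0.0, 0.6]
```

{"method": "step_arm", "body": {"targets": [0.17,-0.03,0.01,0.02,0.03,-0.09,0.6,0.17,-0.02,0.02,0.02,0.03,-0.09,0.6,0.17,0,0.02,0.02,0.03,-0.09,0.6,0.17,0.02,0.03,0.02,0.03,-0.09,0.6,0.17,0.04,0.03,0.02,0.03,-0.09,0.6,0.16,0.05,0.03,0.02,0.03,-0.09,0.6,0.16,0.07,0.04,0.02,0.03,-0.09,0.6,0.15,0.08,0.04,0.02,0.03,-0.09,0.6]}}

```text
time_s: 0.9
ee_pos: [0.2861, -0.4296, 0.2027]
eef_rot: [-0.104, 0.83, 0.538, 0.105]
wrist_force: [-0.9, -0.0, -0.2]
opening: 0.0344
grip_force: 0.0
```

Run:
```python
from h import *
from bench import r
s=r.read_state();p,R=state_pose(s);print(p,s["joint_pos"].round(2),s["opening"])
show(p,R,*pose((.485,-.31),.12,90,50),8,.6)
```

```text
[ 0.28607516 -0.42961585  0.20273459] [-1.16  0.22  1.26  0.18  1.9  -0.7 ] 0.03435855793791274
max [0.267 0.324 0.248 0.021 0.067 0.046]
[0.267, 0.232, 0.209, 0.021, 0.067, -0.046, 0.6, 0.24, 0.249, 0.222, 0.021, 0.067, -0.046, 0.6, 0.212, 0.265, 0.232, 0.021, 0.067, -0.046, 0.6, 0.182, 0.279, 0.24, 0.021, 0.067, -0.046, 0.6, 0.152, 0.293, 0.245, 0.021, 0.067, -0.046, 0.6, 0.12, 0.305, 0.248, 0.021, 0.067, -0.046, 0.6, 0.088, 0.315, 0.248, 0.021, 0.067, -0.046, 0.6, 0.055, 0.324, 0.246, 0.021, 0.067, -0.046, 0.6]
```

{"method": "step_arm", "body": {"targets": [0.27,0.23,0.21,0.02,0.07,-0.05,0.6,0.24,0.25,0.22,0.02,0.07,-0.05,0.6,0.21,0.27,0.23,0.02,0.07,-0.05,0.6,0.18,0.28,0.24,0.02,0.07,-0.05,0.6,0.15,0.29,0.25,0.02,0.07,-0.05,0.6,0.12,0.31,0.25,0.02,0.07,-0.05,0.6,0.09,0.32,0.25,0.02,0.06,-0.04,0.6,0.06,0.32,0.25,0.02,0.06,-0.04,0.6]}}

```text
time_s: 1.7
ee_pos: [0.4863, -0.3074, 0.1224]
eef_rot: [-0.295, 0.636, 0.645, 0.304]
wrist_force: [0.4, -0.6, -0.5]
opening: 0.0345
grip_force: 0.0
```

Run:
```python
from h import *
from bench import r
import cv2
s=r.read_state();p,R=state_pose(s);print(p,R.as_matrix().round(2).tolist(),s["joint_pos"].round(2))
c=r.camera("wrist");print({k:np.array(c[k]).round(4).tolist() for k in c if k!="img"})
a=c["img"];t=r.camera("top")["img"];np.savez("w1.npz",p=p,R=R.as_matrix(),**{k:c[k] for k in c})
im=np.hstack([cv2.resize(a,(400,300)),cv2.resize(t,(400,300))]);
im=np.vstack([im,np.hstack([cv2.resize(a[:,:],(400,300))*0,cv2.resize(t[120:300,180:420],(400,300),interpolation=cv2.INTER_CUBIC)])])
b=cv2.resize(r.camera("scene")["img"][65:257,180:436],(400,300),interpolation=cv2.INTER_CUBIC);im[300:,:400]=b
cv2.imwrite("pics/m1.png",im)
```

```text
[ 0.48633443 -0.30736017  0.12237233] [[-0.02, 1.0, 0.01], [0.64, 0.01, 0.77], [0.77, 0.02, -0.64]] [-0.89  0.74  0.91  0.61  2.13 -0.75]
{'fovy': 65.7065, 'cx': 254.7031, 'cy': 198.0664, 'tool_from_camera': [[-0.0006, -0.9647, -0.2635, 0.0652], [1.0, -0.0009, 0.0007, 0.0005], [-0.0009, -0.2635, 0.9647, -0.1642], [0.0, 0.0, 0.0, 1.0]]}
```

View pics/m1.png

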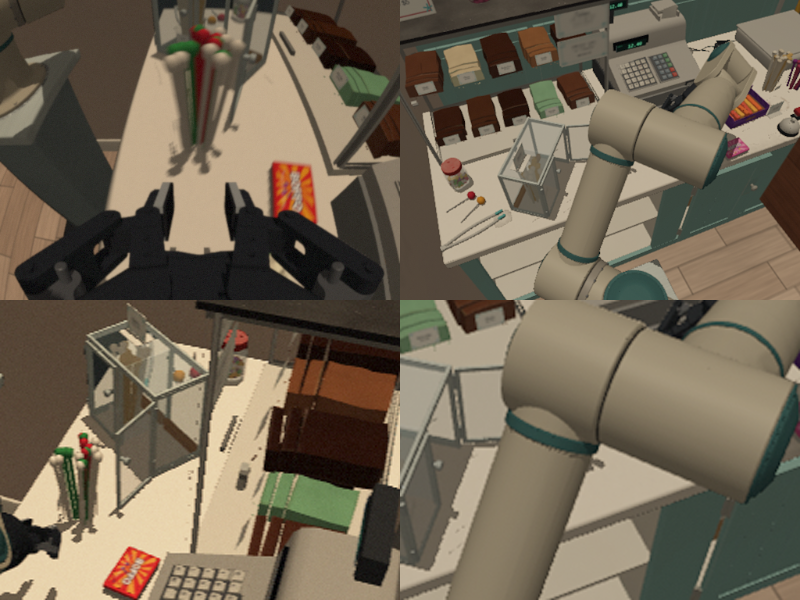

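The wrist view shows the stick bundle at about (200,100) with its foot near (198,148) in the 400x300 panel, and the tin at (292,190). The fingers straddle the cup's column. I'll enlarge the cup and door region.

Run:
```python
import numpy as np,cv2
a=np.load("w1.npz")["img"][0:200,170:370]
cv2.imwrite("pics/w1c.png",cv2.resize(cv2.convertScaleAbs(a,alpha=1.3),(600,600),interpolation=cv2.INTER_CUBIC))
```

```text
(no output)
```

View pics/w1c.png

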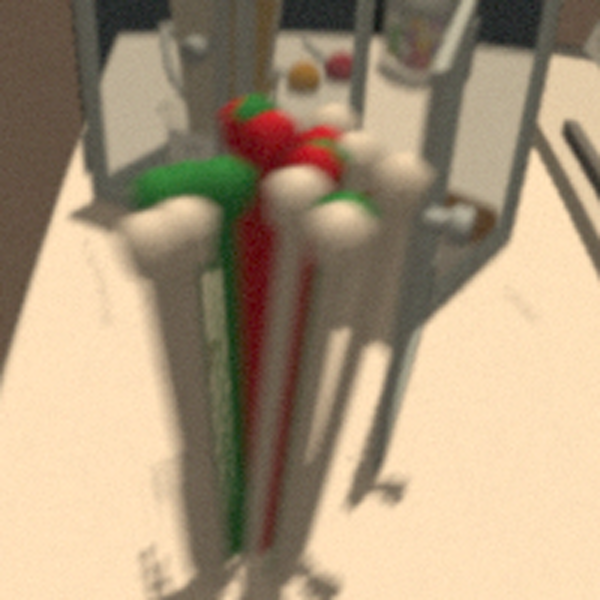

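The crop shows the sticks' foot at (248,585), about 105 px wide, the door's free bottom corner at (362,500), the door's hinge foot near (415,330) and the far front post's foot at (103,195).

```bash
cat >> h.py <<'E'
def wz(c,p,R,u,v,z):
    f=192/np.tan(np.radians(float(c["fovy"]))/2);du,dv=u-c["cx"],v-c["cy"];rr=np.hypot(du,dv);th=rr/f
    d=np.array([np.sin(th)*du/rr,np.sin(th)*dv/rr,np.cos(th)]);T=np.array(c["tool_from_camera"])
    o=p+R@T[:3,3];d=R@T[:3,:3]@d;return o+d*(z-o[2])/d[2]
E
python3 - <<'E'
from h import *
c=np.load("w1.npz")
for n,u,v,z in[("footnear",248,585,.003),("L",195,575,.003),("R",300,575,.003),("doortip",362,500,.005),("hinge",415,330,.0),("LF",103,195,0),("rfoot",505,240,0),("ballL",170,222,.165),("ballR",405,170,.16),("ballM",340,222,.165),("back",245,105,.165),("green",150,190,.17)]:
    w=wz(c,c["p"],c["R"],u/3+170,v/3,z);print(n,w.round(3),np.round(bay(w),3))
E
```

```text
footnear [ 0.486 -0.196  0.003] [-0.235 -0.082]
L [ 0.466 -0.192  0.003] [-0.244 -0.063]
R [ 0.506 -0.191  0.003] [-0.219 -0.095]
doortip [ 0.532 -0.154  0.005] [-0.174 -0.094]
hinge [ 0.569 -0.034  0.   ] [-0.055 -0.051]
LF [0.394 0.1   0.   ] [-0.053  0.169]
rfoot [0.636 0.061 0.   ] [ 0.061 -0.049]
ballL [ 0.466 -0.206  0.165] [-0.255 -0.071]
ballR [ 0.527 -0.165  0.16 ] [-0.186 -0.096]
ballM [ 0.506 -0.205  0.165] [-0.23  -0.103]
back [ 0.483 -0.136  0.165] [-0.188 -0.043]
green [ 0.461 -0.199  0.17 ] [-0.252 -0.063]
```

Run:
```python
from h import *
from bench import r
c=np.load("w1.npz")
for u,v in[(272,162),(308,165),(318,222),(270,215)]: print(wz(c,c["p"],c["R"],u*1.28,v*1.28,.022).round(3))
p,R=state_pose(r.read_state())
show(p,R,*pose((.514,-.250),.029,110,50),7,.6)
```

```text
[ 0.588 -0.224  0.022]
[ 0.643 -0.229  0.022]
[ 0.638 -0.313  0.022]
[ 0.574 -0.3    0.022]
max [0.077 0.083 0.194 0.037 0.    0.028]
[-0.065, 0.052, 0.194, 0.037, 0.0, -0.028, 0.6, -0.067, 0.057, 0.192, 0.037, 0.0, -0.028, 0.6, -0.069, 0.063, 0.19, 0.037, 0.0, -0.028, 0.6, -0.071, 0.068, 0.187, 0.037, 0.0, -0.028, 0.6, -0.073, 0.073, 0.184, 0.037, 0.0, -0.028, 0.6, -0.075, 0.078, 0.181, 0.037, 0.0, -0.028, 0.6, -0.077, 0.083, 0.178, 0.037, 0.0, -0.028, 0.6]
```

{"method": "step_arm", "body": {"targets": [-0.07,0.05,0.19,0.04,0,-0.03,0.6,-0.07,0.06,0.19,0.04,0,-0.03,0.6,-0.07,0.06,0.19,0.04,0,-0.03,0.6,-0.07,0.07,0.19,0.03,0,-0.02,0.6,-0.07,0.07,0.18,0.03,0,-0.03,0.6,-0.07,0.08,0.18,0.04,0,-0.03,0.6,-0.07,0.08,0.17,0.04,0,-0.03,0.6]}}

```text
time_s: 2.55
ee_pos: [0.5136, -0.253, 0.0331]
eef_rot: [-0.343, 0.52, 0.744, 0.241]
wrist_force: [0.4, -0.5, -0.5]
opening: 0.0339
grip_force: 0.0
```

Run:
```python
from h import *
from bench import r
p,R=state_pose(r.read_state());print(p,r.read_state()["joint_pos"].round(2));print(R.as_matrix().round(3).tolist())
# contact at .045 behind axis, then .085 of pushing
d=np.array([-.342,.94])
show(p,R,*pose(np.array([.487,-.177])+d*(-.045+.010),.029,110,50),8,.6)
show(*pose(np.array([.487,-.177])+d*(-.045+.010),.029,110,50),*pose(np.array([.487,-.177])+d*(-.045+.045),.029,110,50),8,.6)
```

```text
[ 0.51360484 -0.25295207  0.03305519] [-0.72  0.93  0.81  0.46  2.15 -0.97]
[[-0.223, 0.94, -0.26], [0.608, 0.342, 0.716], [0.762, 0.002, -0.648]]
max [0.044 0.002 0.062 0.    0.001 0.   ]
[0.044, 0.002, 0.062, 0.0, 0.001, 0.0, 0.6, 0.044, 0.002, 0.062, 0.0, 0.001, 0.0, 0.6, 0.044, 0.002, 0.062, 0.0, 0.001, 0.0, 0.6, 0.044, 0.002, 0.062, 0.0, 0.001, 0.0, 0.6, 0.044, 0.002, 0.062, 0.0, 0.001, 0.0, 0.6, 0.044, 0.002, 0.062, 0.0, 0.001, 0.0, 0.6, 0.044, 0.002, 0.062, 0.0, 0.001, 0.0, 0.6, 0.044, 0.002, 0.062, 0.0, 0.001, 0.0, 0.6]
max [0.038 0.    0.045 0.    0.    0.   ]
[0.038, 0.0, 0.045, 0.0, 0.0, 0.0, 0.6, 0.038, 0.0, 0.045, 0.0, 0.0, 0.0, 0.6, 0.038, 0.0, 0.045, 0.0, 0.0, 0.0, 0.6, 0.038, 0.0, 0.045, 0.0, 0.0, 0.0, 0.6, 0.038, 0.0, 0.045, 0.0, 0.0, 0.0, 0.6, 0.038, 0.0, 0.045, 0.0, 0.0, 0.0, 0.6, 0.038, 0.0, 0.045, 0.0, 0.0, 0.0, 0.6, 0.038, 0.0, 0.045, 0.0, 0.0, 0.0, 0.6]
```

Contact is expected about 37 mm ahead, so I'll advance gently and then look.

{"method": "step_arm", "body": {"targets": [0.044,0,0.062,0,0,0,0.6,0.044,0,0.062,0,0,0,0.6,0.044,0,0.062,0,0,0,0.6,0.044,0,0.062,0,0,0,0.6,0.044,0,0.062,0,0,0,0.6,0.044,0,0.062,0,0,0,0.6,0.044,0,0.062,0,0,0,0.6,0.044,0,0.062,0,0,0,0.6]}}

```text
time_s: 3.35
ee_pos: [0.498, -0.2095, 0.0292]
eef_rot: [-0.344, 0.52, 0.743, 0.242]
wrist_force: [0.3, -0.2, 0.3]
opening: 0.0341
grip_force: 0.0
```

```bash
cat > look.py <<'E'
import sys
from h import *
from bench import r
import cv2
n=sys.argv[1]
s=r.read_state();p,R=state_pose(s);c=r.camera("wrist");sc=r.camera("scene")
np.savez(n+".npz",p=p,R=R.as_matrix(),**c)
a=cv2.resize(c["img"][0:300,106:406],(400,400),interpolation=cv2.INTER_CUBIC)
b=cv2.resize(sc["img"][65:215,190:340],(400,400),interpolation=cv2.INTER_CUBIC)
cv2.imwrite(f"pics/{n}.png",np.hstack([a,b]))
print(p.round(4),np.round(bay(p),4),s["wrist_force"].round(1),s["time_s"])
E
python3 look.py v2
```

```text
[ 0.498  -0.2095  0.0292] [-0.2385 -0.0991] [ 0.3 -0.2  0.3] 3.35
```

View pics/v2.png

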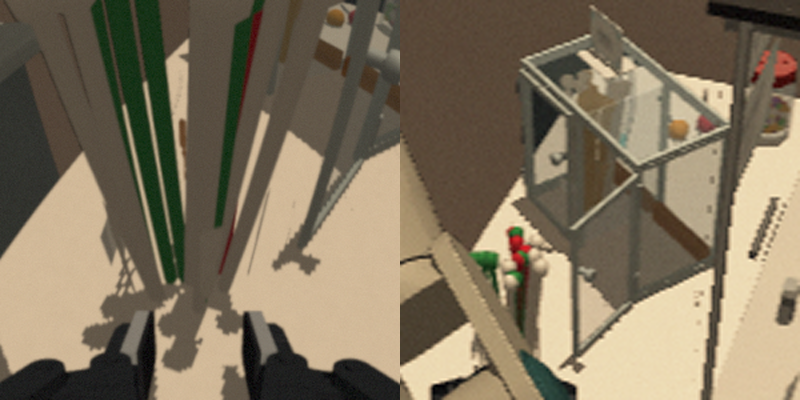

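The wrist view shows the sticks' foot centred between the fingers, from (160,290) to (225,278) with its front at (197,308). The door's bottom corner is at (305,245), with some clearance.

Run:
```python
from h import *
c=np.load("v2.npz")
for n,u,v,z in[("front",197,308,.003),("L",160,290,.003),("R",225,278,.003),("doortip",307,240,.005),("tipL",152,312,.02),("tipR",247,312,.02)]:
    w=wz(c,c["p"],c["R"],u*.75+106,v*.75,z);q=c["R"].T@(w-c["p"]);print(n,w.round(3),np.round(bay(w),3),q.round(3))
```

```text
front [ 0.493 -0.196  0.003] [-0.231 -0.087] [-0.011 -0.     0.028]
L [ 0.471 -0.193  0.003] [-0.241 -0.067] [-0.004 -0.02   0.036]
R [ 0.501 -0.174  0.003] [-0.208 -0.08 ] [0.001 0.015 0.042]
doortip [ 0.539 -0.133  0.005] [-0.153 -0.087] [0.019 0.065 0.06 ]
tipL [ 0.477 -0.214  0.02 ] [-0.255 -0.085] [-0.005 -0.021  0.008]
tipR [ 0.519 -0.199  0.02 ] [-0.217 -0.11 ] [-0.005  0.023  0.008]
```

{"method": "step_arm", "body": {"targets": [0.04,0,0.047,0,0,0,0.6,0.04,0,0.047,0,0,0,0.6,0.04,0,0.047,0,0,0,0.6,0.04,0,0.047,0,0,0,0.6,0.04,0,0.047,0,0,0,0.6,0.04,0,0.047,0,0,0,0.6,0.04,0,0.047,0,0,0,0.6,0.04,0,0.047,0,0,0,0.6]}}

```text
time_s: 4.25
ee_pos: [0.4854, -0.1748, 0.0293]
eef_rot: [-0.344, 0.52, 0.743, 0.242]
wrist_force: [-0.7, -0.7, 0.3]
opening: 0.0341
grip_force: 0.6
```

{"method": "step_arm", "body": {"targets": [0.04,0,0.047,0,0,0,0.6,0.04,0,0.047,0,0,0,0.6,0.04,0,0.047,0,0,0,0.6,0.04,0,0.047,0,0,0,0.6,0.04,0,0.047,0,0,0,0.6,0.04,0,0.047,0,0,0,0.6,0.03,0,0.04,0,0,0,0.6,0.02,0,0.02,0,0,0,0.6]}}

```text
time_s: 5.05
ee_pos: [0.474, -0.1431, 0.0293]
eef_rot: [-0.344, 0.52, 0.743, 0.242]
wrist_force: [0.8, -0.9, 1.2]
opening: 0.0342
grip_force: 0.6
```

```bash
python3 look.py v3
```

```text
[ 0.474  -0.1431  0.0293] [-0.1996 -0.0401] [ 0.8 -0.9  1.2] 5.05
```

View pics/v3.png

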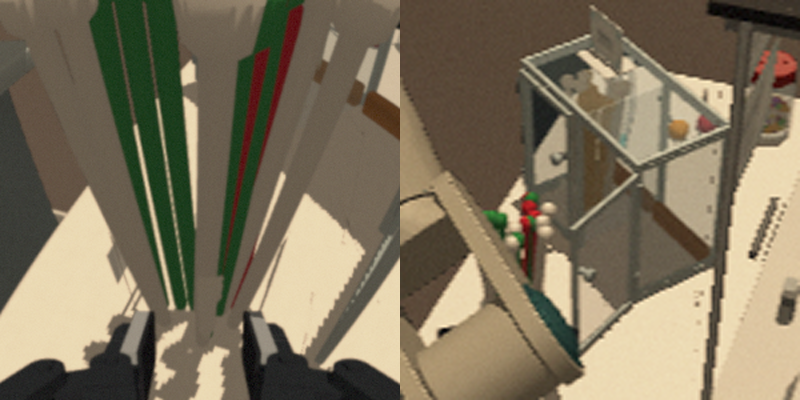

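The cup is now nestled against both fingers, with its foot's front at (205,345), left edge at (172,310) and right edge at (240,305). The door still stands open.

Run:
```python
from h import *
c=np.load("v3.npz")
for n,u,v,z in[("front",205,345,.003),("L",172,310,.003),("R",240,305,.003),("post?",362,95,0)]:
    w=wz(c,c["p"],c["R"],u*.75+106,v*.75,z);q=c["R"].T@(w-c["p"]);print(n,w.round(4),np.round(bay(w),4),q.round(3))
d=np.array([-.342,.94]);a=c["p"][:2]+.043*d+.003*np.array([.94,.342]);print("axis",a,bay(a))
```

```text
front [ 0.48   -0.1483  0.003 ] [-0.2002 -0.0481] [-0.025  0.004  0.012]
L [ 0.4574 -0.1356  0.003 ] [-0.2035 -0.0223] [-0.012 -0.013  0.027]
R [ 0.4898 -0.1207  0.003 ] [-0.1722 -0.0394] [-0.01   0.022  0.029]
post? [0.5409 0.1385 0.    ] [0.0662 0.0743] [0.134 0.159 0.204]
axis [ 0.46208603 -0.10170366] (np.float64(-0.17349997634999012), np.float64(-0.0058650844597329796))
```

The foot's apparent offset from the fingers doesn't agree between v2 and v3. I'll check with one composite of close-ups.

Run:
```python
from h import *
from bench import r
import cv2
def z(a,x,y,w,h): return cv2.resize(a[y:y+h,x:x+w],(400,300),interpolation=cv2.INTER_CUBIC)
a=np.load("v2.npz")["img"];b=np.load("v3.npz")["img"]
t=r.camera("top");s=r.camera("scene")["img"]
cv2.imwrite("pics/m2.png",np.vstack([np.hstack([z(a,190,186,128,96),z(b,190,186,128,96)]),np.hstack([z(t["img"],110,130,200,150),z(s,190,120,100,75)])]))
```

```text
(no output)
```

View pics/m2.png

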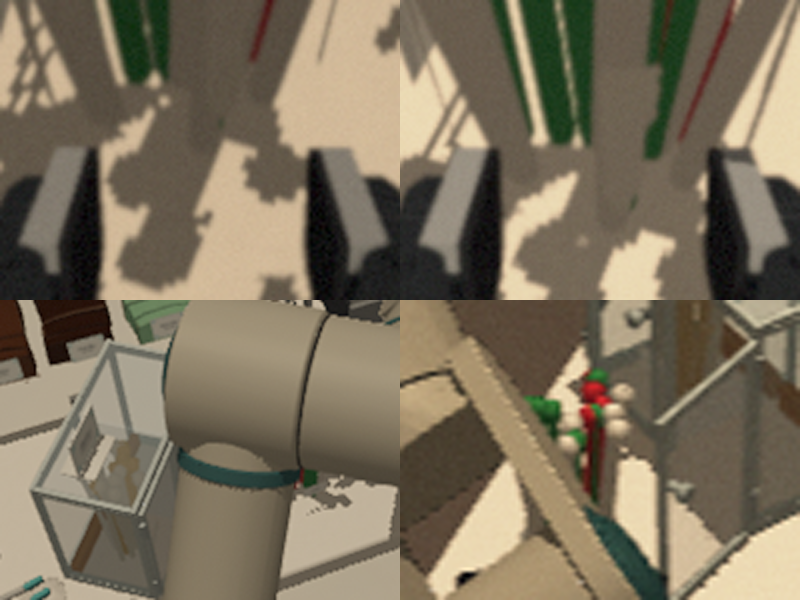

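The close-ups show the front stick's foot now sitting further in between the pad tips than in v2. I'll track the cup's actual displacement from the scene images.

Run:
```python
from h import *
from bench import r
import cv2
c=np.load("scene.npz");a=c["img"];b=r.camera("scene")["img"]
for (x,y,w,h,z) in [(228,148,18,22,.165),(226,148,20,14,.17),(232,155,12,12,.165),(229,150,16,50,.12)]:
    m=cv2.matchTemplate(b[90:230,190:290],a[y:y+h,x:x+w],cv2.TM_CCOEFF_NORMED);_,s,_,l=cv2.minMaxLoc(m)
    u,v=l[0]+190,l[1]+90
    p0=onz(c,x+w/2,y+h/2,z);p1=onz(c,u+w/2,v+h/2,z);print(s,(u-x,v-y),p0.round(3),p1.round(3),(p1-p0).round(3))
```

```text
0.5790083408355713 (-11, 12) [ 0.501 -0.167  0.165] [ 0.492 -0.216  0.165] [-0.009 -0.049  0.   ]
0.6676470041275024 (-10, 16) [ 0.495 -0.159  0.17 ] [ 0.494 -0.221  0.17 ] [-0.    -0.062  0.   ]
0.7586262226104736 (3, -13) [ 0.506 -0.173  0.165] [ 0.494 -0.125  0.165] [-0.012  0.048  0.   ]
0.48078450560569763 (3, -23) [ 0.503 -0.178  0.12 ] [ 0.477 -0.093  0.12 ] [-0.026  0.085 -0.   ]
```

Displacement is 50 mm, so the pads really sit about 25 mm behind the axis. I'll push about 25 mm more, then back off for the second heading. The two-finger cradle will centre the cup.

{"method": "step_arm", "body": {"targets": [0.036,0,0.043,0,0,0,0.6,0.036,0,0.043,0,0,0,0.6,0.036,0,0.043,0,0,0,0.6,0.036,0,0.043,0,0,0,0.6,0.036,0,0.043,0,0,0,0.6,0.03,0,0.035,0,0,0,0.6,0.01,0,0.01,0,0,0,0.6]}}

```text
time_s: 6.0
ee_pos: [0.4652, -0.1191, 0.0293]
eef_rot: [-0.344, 0.52, 0.743, 0.242]
wrist_force: [0.6, -1.0, 1.0]
opening: 0.0343
grip_force: 0.6
```

{"method": "step_arm", "body": {"targets": [-0.05,0,-0.06,0,0,0,0.6,-0.1,0,-0.12,0,0,0,0.6,-0.13,0,-0.15,0,0,0,0.6,-0.13,0,-0.15,0,0,0,0.6,-0.13,0,-0.15,0,0,0,0.6,-0.1,0,-0.12,0,0,0,0.6]}}

```text
time_s: 6.6
ee_pos: [0.4908, -0.1901, 0.0288]
eef_rot: [-0.344, 0.521, 0.743, 0.242]
wrist_force: [-0.1, 0.7, -0.1]
opening: 0.0345
grip_force: 0.0
```

Run:
```python
from h import *
from bench import r
s=r.read_state();p,R=state_pose(s);print(p,s["joint_pos"].round(2),s["time_s"])
q=unbay(-.26,0);print(q)
show(p,R,*pose(q,.032,53.3,50),8,.6)
```

```text
[ 0.49079946 -0.19007954  0.02876374] [-0.67  0.78  1.06  0.47  2.05 -0.97] 6.6
[ 0.40578 -0.16752]
max [0.058 0.147 0.06  0.09  0.    0.076]
[0.058, -0.12, 0.06, -0.09, 0.0, 0.076, 0.6, 0.048, -0.13, 0.048, -0.09, 0.0, 0.076, 0.6, 0.038, -0.137, 0.036, -0.09, 0.0, 0.076, 0.6, 0.026, -0.143, 0.023, -0.09, 0.0, 0.076, 0.6, 0.015, -0.146, 0.009, -0.09, 0.0, 0.076, 0.6, 0.003, -0.147, -0.005, -0.09, 0.0, 0.076, 0.6, -0.008, -0.145, -0.019, -0.09, 0.0, 0.076, 0.6, -0.02, -0.142, -0.032, -0.09, 0.0, 0.076, 0.6]
```

{"method": "step_arm", "body": {"targets": [0.06,-0.12,0.06,-0.09,0,0.076,0.6,0.05,-0.13,0.05,-0.09,0,0.076,0.6,0.04,-0.14,0.04,-0.09,0,0.076,0.6,0.025,-0.14,0.02,-0.09,0,0.076,0.6,0.015,-0.15,0.01,-0.09,0,0.076,0.6,0,-0.15,0,-0.09,0,0.076,0.6,-0.01,-0.15,-0.02,-0.09,0,0.076,0.6,-0.02,-0.14,-0.03,-0.09,0,0.076,0.6]}}

```text
time_s: 7.4
ee_pos: [0.4043, -0.1665, 0.0317]
eef_rot: [-0.187, 0.811, 0.406, 0.378]
wrist_force: [-0.5, -0.9, 0.9]
opening: 0.034
grip_force: 0.0
```

```bash
python3 look.py v4
python3 - <<'E'
from h import *
from bench import r
import cv2
s=r.read_state();p,R=state_pose(s);print(s["joint_pos"].round(2));show(p,R,*pose(unbay(-.22,0),.029,53.3,50),6,.6)
im=cv2.imread("pics/v4.png");c=np.load("v4.npz")
im[:,:400]=cv2.resize(c["img"][30:270,126:386],(400,400))
cv2.imwrite("pics/v4.png",im)
E
```

```text
[ 0.4043 -0.1665  0.0317] [-0.26    0.0018] [-0.5 -0.9  0.9] 7.4
[-1.01  0.15  1.92  0.8   1.51 -0.6 ]
max [0.054 0.01  0.07  0.    0.    0.   ]
[0.054, 0.01, 0.07, 0.0, 0.0, -0.0, 0.6, 0.054, 0.01, 0.07, 0.0, 0.0, -0.0, 0.6, 0.053, 0.01, 0.07, 0.0, 0.0, -0.0, 0.6, 0.053, 0.01, 0.07, 0.0, 0.0, -0.0, 0.6, 0.053, 0.01, 0.07, 0.0, 0.0, -0.0, 0.6, 0.053, 0.01, 0.07, 0.0, 0.0, -0.0, 0.6]
```

View pics/v4.png

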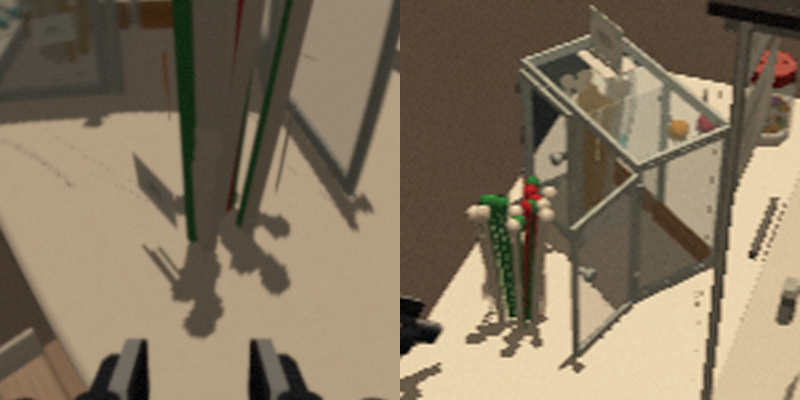

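The cup stands upright in front of the doorway. In the wrist panel its stick foot spans 185–245 at row 240 and the finger midline is at about column 198. The middle post's foot is near (120,90), and the door's corner is at (350,190).

Run:
```python
from h import *
c=np.load("v4.npz")
for n,u,v,z in[("front",210,240,.003),("L",185,238,.003),("R",246,225,.003),("doortip",350,192,.005),("post",113,93,0)]:
    w=wz(c,c["p"],c["R"],u*.65+126,v*.6+30,z);print(n,w.round(3),np.round(bay(w),3))
s=np.load("scene.npz")
for n,u,v,z in[("footS",515,320,.003),("footL",500,325,.003),("footR",535,318,.003),("topsL",480,205,.165),("topsR",545,205,.165),("topM",532,188,.165)]:
    w=onz(s,(u-400)*.375+190,v*.375+65,z);print(n,w.round(3),np.round(bay(w),3))
```

```text
front [ 0.45  -0.117  0.003] [-0.193 -0.006]
L [ 0.441 -0.108  0.003] [-0.191  0.007]
R [ 0.472 -0.121  0.003] [-0.183 -0.025]
doortip [ 0.536 -0.14   0.005] [-0.16  -0.088]
post [0.475 0.03  0.   ] [-0.06   0.062]
footS [ 0.458 -0.111  0.003] [-0.183 -0.008]
footL [ 0.446 -0.123  0.003] [-0.201 -0.006]
footR [ 0.477 -0.101  0.003] [-0.164 -0.017]
topsL [ 0.434 -0.121  0.165] [-0.206  0.005]
topsR [ 0.493 -0.099  0.165] [-0.153 -0.029]
topM [ 0.471 -0.08   0.165] [-0.15 -0.  ]
```

{"method": "step_arm", "body": {"targets": [0.056,0,0.075,0,0,0,0.6,0.056,0,0.075,0,0,0,0.6,0.056,0,0.075,0,0,0,0.6,0.056,0,0.075,0,0,0,0.6,0.056,0,0.075,0,0,0,0.6,0.06,0.01,0.072,0,0,0,0.6,0.06,0.01,0.072,0,0,0,0.6,0.06,0.01,0.072,0,0,0,0.6]}}

```text
time_s: 8.3
ee_pos: [0.4404, -0.1217, 0.0295]
eef_rot: [-0.188, 0.81, 0.408, 0.377]
wrist_force: [0.2, -0.3, 0.4]
opening: 0.0343
grip_force: 0.0
```

{"method": "step_arm", "body": {"targets": [0.04,0,0.048,0,0,0,0.6,0.04,0,0.048,0,0,0,0.6,0.04,0,0.048,0,0,0,0.6,0.04,0,0.048,0,0,0,0.6,0.04,0,0.048,0,0,0,0.6,0.04,0,0.048,0,0,0,0.6,0.04,0,0.048,0,0,0,0.6,0.04,0,0.048,0,0,0,0.6]}}

```text
time_s: 9.1
ee_pos: [0.4626, -0.0918, 0.0293]
eef_rot: [-0.188, 0.81, 0.408, 0.377]
wrist_force: [-0.4, -1.6, 0.5]
opening: 0.0338
grip_force: 0.7
```

{"method": "step_arm", "body": {"targets": [0.04,0,0.048,0,0,0,0.6,0.04,0,0.048,0,0,0,0.6,0.04,0,0.048,0,0,0,0.6,0.04,0,0.048,0,0,0,0.6,0.04,0,0.048,0,0,0,0.6,0.04,0,0.048,0,0,0,0.6,0.04,0,0.048,0,0,0,0.6,0.04,0,0.048,0,0,0,0.6]}}

```text
time_s: 9.9
ee_pos: [0.4849, -0.0617, 0.029]
eef_rot: [-0.188, 0.81, 0.408, 0.377]
wrist_force: [-0.3, -1.9, 1.0]
opening: 0.0342
grip_force: 1.0
```

```bash
python3 look.py v5
python3 - <<'E'
from h import *
from bench import r
import cv2
s=r.read_state();p,R=state_pose(s);print(s["joint_pos"].round(2),R.as_matrix().round(3).tolist())
# red/green stick pixels in the two views: rough cup location without viewing
a=np.load("scene.npz")["img"];b=r.camera("scene")["img"]
for (x,y,w,h,z) in [(232,155,12,12,.165),(229,148,16,16,.165)]:
    m=cv2.matchTemplate(b[70:190,210:310],a[y:y+h,x:x+w],cv2.TM_CCOEFF_NORMED);_,sc,_,l=cv2.minMaxLoc(m)
    c=np.load("scene.npz");p0=onz(c,x+w/2,y+h/2,z);p1=onz(c,l[0]+210+w/2,l[1]+70+h/2,z);print(sc,(p1-p0).round(3))
E
```

```text
[ 0.4849 -0.0617  0.029 ] [-0.1278 -0.0003] [-0.3 -1.9  1. ] 9.9
[-0.71  0.12  1.96  0.91  1.3  -0.44] [[0.383, 0.803, 0.456], [0.519, -0.595, 0.613], [0.764, 0.002, -0.645]]
0.8038067817687988 [0.015 0.131 0.   ]
0.5250489711761475 [0.072 0.237 0.   ]
```

{"method": "step_arm", "body": {"targets": [0.04,0,0.048,0,0,0,0.6,0.04,0,0.048,0,0,0,0.6,0.04,0,0.048,0,0,0,0.6,0.04,0,0.048,0,0,0,0.6,0.04,0,0.048,0,0,0,0.6,0.04,0,0.048,0,0,0,0.6,0.04,0,0.048,0,0,0,0.6,0.04,0,0.048,0,0,0,0.6]}}

```text
time_s: 10.85
ee_pos: [0.5072, -0.0315, 0.0288]
eef_rot: [-0.188, 0.81, 0.408, 0.377]
wrist_force: [-1.0, -1.8, 0.5]
opening: 0.0341
grip_force: 0.6
```

{"method": "step_arm", "body": {"targets": [0.035,0,0.042,0,0,0,0.6,0.035,0,0.042,0,0,0,0.6,0.035,0,0.042,0,0,0,0.6,0.035,0,0.042,0,0,0,0.6,0.035,0,0.042,0,0,0,0.6,0.035,0,0.042,0,0,0,0.6]}}

```text
time_s: 11.45
ee_pos: [0.5219, -0.0119, 0.0287]
eef_rot: [-0.188, 0.81, 0.408, 0.377]
wrist_force: [-0.8, -0.9, 0.5]
opening: 0.0345
grip_force: 0.7
```

```bash
python3 look.py v6
python3 - <<'E'
from h import *
from bench import r
import cv2
a=np.load("scene.npz")["img"];b=r.camera("scene")["img"]
c=np.load("scene.npz")
for (x,y,w,h,z) in [(232,155,12,12,.165),(229,152,10,10,.165),(230,150,12,10,.165)]:
    m=cv2.matchTemplate(b[70:190,210:310],a[y:y+h,x:x+w],cv2.TM_CCOEFF_NORMED);_,sc,_,l=cv2.minMaxLoc(m)
    p0=onz(c,x+w/2,y+h/2,z);p1=onz(c,l[0]+210+w/2,l[1]+70+h/2,z);d=p1-p0;print(sc,d.round(3),bay(np.array([.48,-.168])+d[:2]))
E
```

```text
[ 0.5219 -0.0119  0.0287] [-0.0658 -0.0002] [-0.8 -0.9  0.5] 11.45
0.6753396391868591 [0.022 0.224 0.   ] (np.float64(-0.023118149000894466), np.float64(0.055781540954420186))
0.6928004026412964 [-0.058  0.204  0.   ] (np.float64(-0.08715606162024561), np.float64(0.10871187645413957))
0.6753681898117065 [0.048 0.185 0.   ] (np.float64(-0.038674231239030944), np.float64(0.011812034899852884))
```

{"method": "step_arm", "body": {"targets": [0.03,0,0.035,0,0,0,0.6,0.03,0,0.035,0,0,0,0.6,0.03,0,0.035,0,0,0,0.6,0.03,0,0.035,0,0,0,0.6,0.025,0,0.03,0,0,0,0.6,0.02,0,0.025,0,0,0,0.6]}}

```text
time_s: 12.2
ee_pos: [0.5333, 0.0035, 0.0287]
eef_rot: [-0.188, 0.81, 0.408, 0.377]
wrist_force: [-2.0, -0.2, 0.3]
opening: 0.0342
grip_force: 0.6
```

```bash
python3 look.py v7
python3 - <<'E'
import cv2,numpy as np
from bench import r
c=np.load("v7.npz")["img"];s=r.camera("scene")["img"];t=r.camera("top")["img"]
im=np.zeros((600,800,3),np.uint8)
im[:,:450]=cv2.resize(c[0:300,142:367],(450,600),interpolation=cv2.INTER_CUBIC)
im[:320,450:]=cv2.resize(s[65:193,205:345],(350,320),interpolation=cv2.INTER_CUBIC)
im[320:,450:]=cv2.resize(t[140:290,110:298],(350,280),interpolation=cv2.INTER_CUBIC)
cv2.imwrite("pics/f.png",im)
E
```

```text
[0.5333 0.0035 0.0287] [-0.0466 -0.0001] [-2.  -0.2  0.3] 12.2
```

View pics/f.png

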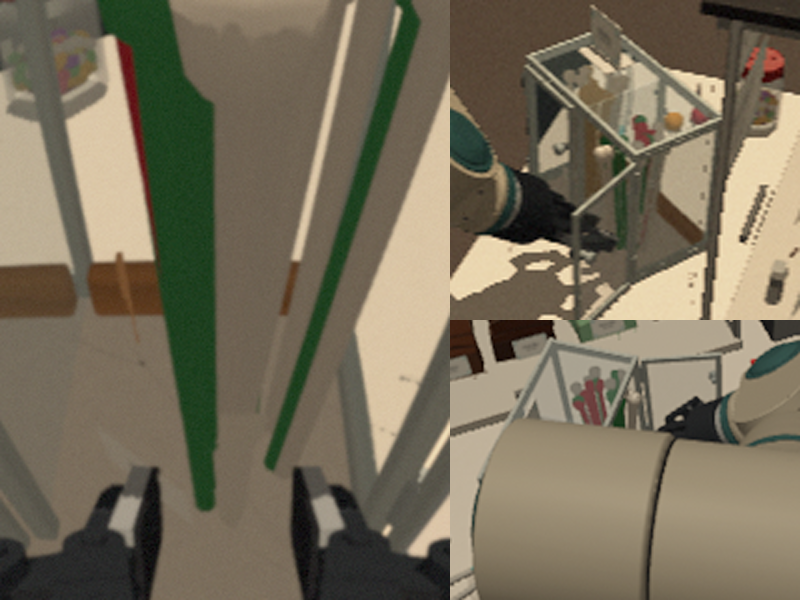

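The cup is inside the case. The panel shows the stop bar's foot at row ~314, the middle post's foot at (45,535), the front stick's foot at (205,508) and the right stick's foot at (270,468). I'll use the bar and posts as references.

Run:
```python
from h import *
c=np.load("v7.npz")
for n,u,v,z in[("bar0",40,317,0),("bar1",125,314,0),("bartop",125,265,.024),("barendL",75,315,0),("midpost",45,535,0),("hingepost",358,430,0),("front",205,508,.003),("R",270,468,.003),("white",235,415,.003)]:
    w=wz(c,c["p"],c["R"],u/2+142,v/2,z);print(n,w.round(3),np.round(bay(w),3))
```

```text
bar0 [0.521 0.12  0.   ] [0.039 0.079]
bar1 [ 0.551  0.098 -0.   ] [0.04  0.042]
bartop [0.556 0.1   0.024] [0.044 0.039]
barendL [0.534 0.111 0.   ] [0.039 0.064]
midpost [0.477 0.029 0.   ] [-0.06  0.06]
hingepost [ 0.59  -0.003  0.   ] [-0.018 -0.05 ]
front [0.527 0.005 0.003] [-0.05   0.006]
R [0.553 0.003 0.003] [-0.035 -0.016]
white [0.557 0.028 0.003] [-0.013 -0.004]
```

{"method": "step_arm", "body": {"targets": [0.025,0,0.03,0,0,0,0.6,0.025,0,0.03,0,0,0,0.6,0.025,0,0.03,0,0,0,0.6]}}

```text
time_s: 12.7
ee_pos: [0.5385, 0.0104, 0.0287]
eef_rot: [-0.188, 0.81, 0.408, 0.377]
wrist_force: [-0.2, -1.7, 1.2]
opening: 0.0343
grip_force: 0.6
```

{"method": "step_arm", "body": {"targets": [0.015,0,0.018,0,0,0,0.6,0,0,0,0,0,0,0.6]}}

```text
time_s: 12.9
ee_pos: [0.5395, 0.012, 0.0286]
eef_rot: [-0.188, 0.81, 0.408, 0.377]
wrist_force: [0.5, -0.8, -0.4]
opening: 0.0343
grip_force: 0.3
```

Run:
```python
from h import *
from bench import r
s=r.read_state();p,R=state_pose(s);print(p,bay(p),s["wrist_force"].round(1),s["grip_force"])
```

```text
[0.53947423 0.01198242 0.02860933] (np.float64(-0.03612298557637999), np.float64(-5.983068507030987e-05)) [ 0.5 -0.8 -0.4] 0.25203857985616196
```

{"method": "step_arm", "body": {"targets": [-0.05,0,-0.06,0,0,0,0.6,-0.1,0,-0.12,0,0,0,0.6,-0.17,0,-0.2,0,0,0,0.6,-0.17,0,-0.2,0,0,0,0.6,-0.17,0,-0.2,0,0,0,0.6,-0.17,0,-0.2,0,0,0,0.6,-0.17,0,-0.2,0,0,0,0.6,-0.17,0,-0.2,0,0,0,0.6]}}

```text
time_s: 13.7
ee_pos: [0.4574, -0.0985, 0.0283]
eef_rot: [-0.188, 0.81, 0.408, 0.377]
wrist_force: [-0.0, -0.9, -0.1]
opening: 0.0344
grip_force: 0.0
```

Run:
```python
from h import *
from bench import r
s=r.read_state();p,R=state_pose(s);print(p,bay(p))
c=np.load("scene.npz")
for z in(.3,.35,.4,.45,.5): print(z,np.array(proj(c,(.697,-.186,z)))/.64)
print("sign base",bay(onz(c,262/4+205,112/4+65,.192)))
a=pose(p[:2],.30,53.3,10)
show(p,R,*a,8,1.0)
show(*a,*pose((.60,-.14),.30,53.3,0),8,1.0)
# where is the front stick foot now: green/dark pixels
img=r.camera("wrist");np.savez("v8.npz",p=p,R=R.as_matrix(),**img)
hsv=__import__("cv2").cvtColor(img["img"],40);g=(hsv[...,0]>45)&(hsv[...,0]<85)&(hsv[...,1]>90)
v,u=np.nonzero(g);k=np.argsort(v)[-12:]
for i in k[::4]: print(u[i],v[i],np.round(bay(wz(img,p,R.as_matrix(),u[i],v[i],.003)),3))
```

```text
[ 0.45744805 -0.0984543   0.0283335 ] (np.float64(-0.1736628618477829), np.float64(-0.00020555641510425159))
0.3 [493.97733131 217.30165722]
0.35 [497.43566334 187.63622414]
0.4 [501.18959879 155.43511694]
0.45 [505.2787301  120.35871305]
0.5 [509.75005075  82.00390446]
sign base (np.float64(0.004641499798994142), np.float64(0.08486730606785994))
max [0.346 0.001 0.437 0.    0.083 0.   ]
[0.346, 0.001, -0.292, 0.0, -0.083, 0.0, 1.0, 0.319, 0.001, -0.321, 0.0, -0.083, 0.0, 1.0, 0.29, 0.001, -0.347, 0.0, -0.083, 0.0, 1.0, 0.259, 0.001, -0.371, 0.0, -0.083, 0.0, 1.0, 0.226, 0.001, -0.392, 0.0, -0.083, 0.0, 1.0, 0.191, 0.0, -0.411, 0.0, -0.083, 0.0, 1.0, 0.155, 0.0, -0.426, 0.0, -0.083, 0.0, 1.0, 0.117, 0.0, -0.437, 0.0, -0.083, 0.0, 1.0]
max [0.086 0.232 0.015 0.    0.021 0.   ]
[0.085, 0.232, 0.015, -0.0, -0.021, 0.0, 1.0, 0.085, 0.232, 0.013, 0.0, -0.021, -0.0, 1.0, 0.086, 0.232, 0.011, 0.0, -0.021, 0.0, 1.0, 0.086, 0.232, 0.009, -0.0, -0.021, -0.0, 1.0, 0.086, 0.232, 0.008, 0.0, -0.021, -0.0, 1.0, 0.086, 0.232, 0.006, 0.0, -0.021, 0.0, 1.0, 0.086, 0.232, 0.004, -0.0, -0.021, 0.0, 1.0, 0.086, 0.232, 0.002, -0.0, -0.021, -0.0, 1.0]
464 374 [-0.275 -0.141]
287 376 [-0.256 -0.02 ]
291 379 [-0.258 -0.022]
```

Run:
```python
from h import *
import cv2
for n in("v7","v8"):
    c=np.load(n+".npz");i=c["img"];hsv=cv2.cvtColor(i,cv2.COLOR_BGR2HSV)
    g=((hsv[...,0]>45)&(hsv[...,0]<85)&(hsv[...,1]>110)).astype(np.uint8);g[265:]=0
    k,l,st,_=cv2.connectedComponentsWithStats(g)
    for j in range(1,k):
        if st[j,4]>40:
            v,u=np.nonzero(l==j);m=v==v.max();b=wz(c,c["p"],c["R"],u[m].mean(),v.max(),.003);print(n,st[j],u[m].mean(),np.round(bay(b),3))
```

```text
v7 [ 192    0   58  255 6076] 244.5 [-0.05   0.006]
v7 [ 275    0   76  234 1631] 277.0 [-0.034 -0.016]
v8 [ 239    0   13  116 1032] 247.5 [-0.036  0.006]
v8 [269   0  21 106 239] 270.5 [-0.021 -0.017]
```

{"method": "step_arm", "body": {"targets": [0.35,0,-0.29,0,-0.08,0,1,0.32,0,-0.32,0,-0.08,0,1,0.29,0,-0.35,0,-0.08,0,1,0.26,0,-0.37,0,-0.08,0,1,0.23,0,-0.39,0,-0.08,0,1,0.19,0,-0.41,0,-0.08,0,1,0.15,0,-0.43,0,-0.08,0,1]}}

```text
time_s: 14.45
ee_pos: [0.4562, -0.0988, 0.2681]
eef_rot: [-0.061, 0.885, 0.445, 0.126]
wrist_force: [0.7, -1.3, -0.4]
opening: -0.0001
grip_force: 0.0
```

Run:
```python
from h import *
from bench import r
s=r.read_state();p,R=state_pose(s);print(p,s["joint_pos"].round(2),s["opening"])
a=pose((.577,-.117),.25,53.3,0)
show(p,R,*a,8,1.0)
show(*a,*pose((.577,-.117),.166,53.3,0),5,1.0)
```

```text
[ 0.45615533 -0.09880875  0.26808901] [-0.47 -0.2   1.55  0.28  1.74  0.22] -5.7055795227320146e-05
max [0.095 0.18  0.056 0.    0.033 0.   ]
[0.084, 0.18, 0.056, 0.0, -0.033, 0.0, 1.0, 0.086, 0.18, 0.053, 0.0, -0.033, 0.0, 1.0, 0.087, 0.18, 0.05, 0.0, -0.033, 0.0, 1.0, 0.089, 0.18, 0.047, 0.0, -0.033, 0.0, 1.0, 0.091, 0.18, 0.044, 0.0, -0.033, 0.0, 1.0, 0.092, 0.18, 0.04, 0.0, -0.033, 0.0, 1.0, 0.094, 0.18, 0.037, 0.0, -0.033, 0.0, 1.0, 0.095, 0.18, 0.034, 0.0, -0.033, 0.0, 1.0]
max [0.    0.    0.224 0.    0.    0.   ]
[0.0, 0.0, 0.224, 0.0, 0.0, 0.0, 1.0, 0.0, 0.0, 0.224, 0.0, 0.0, 0.0, 1.0, 0.0, 0.0, 0.224, 0.0, 0.0, 0.0, 1.0, 0.0, 0.0, 0.224, 0.0, 0.0, 0.0, 1.0, 0.0, 0.0, 0.224, 0.0, 0.0, 0.0, 1.0]
```

{"method": "step_arm", "body": {"targets": [0.085,0.18,0.056,0,-0.033,0,1,0.086,0.18,0.053,0,-0.033,0,1,0.087,0.18,0.05,0,-0.033,0,1,0.089,0.18,0.047,0,-0.033,0,1,0.091,0.18,0.044,0,-0.033,0,1,0.092,0.18,0.04,0,-0.033,0,1,0.094,0.18,0.037,0,-0.033,0,1,0.095,0.18,0.034,0,-0.033,0,1]}}

```text
time_s: 15.25
ee_pos: [0.5781, -0.117, 0.2482]
eef_rot: [-0.001, 0.893, 0.449, 0.003]
wrist_force: [-0.3, 0.7, -0.4]
opening: 0.0003
grip_force: 0.0
```

Run:
```python
from h import *
from bench import r
import cv2
s=r.read_state();p,R=state_pose(s);print(p,R.as_matrix().round(3).tolist(),s["joint_pos"].round(2),s["wrist_force"].round(1))
show(p,R,*pose((.577,-.117),.166,53.3,0),6,1.0)
```

```text
[ 0.57813643 -0.1170364   0.24818162] [[0.597, 0.803, 0.005], [0.803, -0.597, 0.003], [0.005, 0.002, -1.0]] [-0.26  0.23  1.13  0.    1.78  0.38] [-0.3  0.7 -0.4]
max [0.002 0.002 0.183 0.    0.001 0.   ]
[-0.002, -0.002, 0.183, 0.0, -0.001, 0.0, 1.0, -0.002, -0.002, 0.183, 0.0, -0.001, 0.0, 1.0, -0.002, -0.002, 0.183, 0.0, -0.001, 0.0, 1.0, -0.002, -0.002, 0.183, 0.0, -0.001, 0.0, 1.0, -0.002, -0.002, 0.183, 0.0, -0.001, 0.0, 1.0, -0.002, -0.002, 0.183, 0.0, -0.001, 0.0, 1.0]
```

{"method": "step_arm", "body": {"targets": [0,0,0.18,0,0,0,1,0,0,0.18,0,0,0,1,0,0,0.18,0,0,0,1,0,0,0.18,0,0,0,1,0,0,0.18,0,0,0,1,0,0,0.18,0,0,0,1]}}

```text
time_s: 15.85
ee_pos: [0.5782, -0.1163, 0.1665]
eef_rot: [-0.001, 0.893, 0.449, 0.004]
wrist_force: [0.1, -0.0, 0.1]
opening: -0.0005
grip_force: 0.0
```

Run:
```python
from h import *
from bench import r
s=r.read_state();p,R=state_pose(s);print(p,bay(p),s["wrist_force"].round(1))
H=np.array([-.0605,-.056])
def C(a,rho=.07): 
    o=.0025+.011*abs(np.cos(a))+.0145*abs(np.sin(a));return H+rho*np.array([-np.sin(a),np.cos(a)])-o*np.array([np.cos(a),np.sin(a)])
q=np.array(bay(p));out=[]
for a in np.linspace(1.883,0.08,26):
    d=C(a)-q;q=C(a);out.append((round(a,2),round(d[0]/.075,3),round(-d[1]/.075,3)))
print(*out,sep="\n")
```

```text
[ 0.5782206  -0.11626258  0.16648349] (np.float64(-0.11584388766162794), np.float64(-0.10769668346382537)) [ 0.1 -0.   0.1]
(np.float64(1.88), np.float64(-0.07), np.float64(-0.153))
(np.float64(1.81), np.float64(-0.038), np.float64(-0.066))
(np.float64(1.74), np.float64(-0.033), np.float64(-0.07))
(np.float64(1.67), np.float64(-0.027), np.float64(-0.073))
(np.float64(1.59), np.float64(-0.022), np.float64(-0.076))
(np.float64(1.52), np.float64(-0.016), np.float64(-0.064))
(np.float64(1.45), np.float64(-0.012), np.float64(-0.059))
(np.float64(1.38), np.float64(-0.008), np.float64(-0.061))
(np.float64(1.31), np.float64(-0.004), np.float64(-0.063))
(np.float64(1.23), np.float64(0.0), np.float64(-0.064))
(np.float64(1.16), np.float64(0.005), np.float64(-0.065))
(np.float64(1.09), np.float64(0.01), np.float64(-0.066))
(np.float64(1.02), np.float64(0.015), np.float64(-0.066))
(np.float64(0.95), np.float64(0.02), np.float64(-0.066))
(np.float64(0.87), np.float64(0.026), np.float64(-0.065))
(np.float64(0.8), np.float64(0.031), np.float64(-0.064))
(np.float64(0.73), np.float64(0.037), np.float64(-0.063))
(np.float64(0.66), np.float64(0.042), np.float64(-0.06))
(np.float64(0.58), np.float64(0.048), np.float64(-0.058))
(np.float64(0.51), np.float64(0.053), np.float64(-0.054))
(np.float64(0.44), np.float64(0.058), np.float64(-0.05))
(np.float64(0.37), np.float64(0.063), np.float64(-0.046))
(np.float64(0.3), np.float64(0.067), np.float64(-0.041))
(np.float64(0.22), np.float64(0.071), np.float64(-0.036))
(np.float64(0.15), np.float64(0.075), np.float64(-0.03))
(np.float64(0.08), np.float64(0.078), np.float64(-0.024))
```

{"method": "step_arm", "body": {"targets": [-0.035,-0.075,0,0,0,0,1,-0.035,-0.075,0,0,0,0,1,-0.038,-0.066,0,0,0,0,1,-0.033,-0.07,0,0,0,0,1,-0.027,-0.073,0,0,0,0,1,-0.022,-0.076,0,0,0,0,1,-0.016,-0.064,0,0,0,0,1,-0.012,-0.06,0,0,0,0,1]}}

```text
time_s: 16.65
ee_pos: [0.5347, -0.1041, 0.1674]
eef_rot: [-0.0, 0.893, 0.449, 0.004]
wrist_force: [0.4, -0.1, -0.5]
opening: -0.0002
grip_force: 0.0
```

{"method": "step_arm", "body": {"targets": [-0.008,-0.061,0,0,0,0,1,-0.004,-0.063,0,0,0,0,1,0,-0.064,0,0,0,0,1,0.005,-0.065,0,0,0,0,1,0.01,-0.066,0,0,0,0,1,0.015,-0.066,0,0,0,0,1,0.02,-0.066,0,0,0,0,1,0.026,-0.065,0,0,0,0,1]}}

```text
time_s: 17.45
ee_pos: [0.5066, -0.077, 0.1672]
eef_rot: [-0.0, 0.893, 0.449, 0.004]
wrist_force: [-0.6, -0.3, -0.7]
opening: -0.0004
grip_force: 0.0
```

Run:
```python
from h import *
from bench import r
import cv2
s=r.read_state();p,R=state_pose(s);print(p,bay(p),s["wrist_force"].round(1))
H=np.array([-.0605,-.056])
# did the door move? compare change of scene along the old free edge (image strip) 
c=np.load("scene.npz");b=r.camera("scene")["img"]
def edge(a,rho=.104):
    q=H+rho*np.array([-np.sin(a),np.cos(a)]);w=unbay(*q);return [proj(c,(*w,z)) for z in np.linspace(.01,.18,30)]
g=lambda im,pt:float(cv2.getRectSubPix(cv2.cvtColor(im,6),(3,3),pt).mean())
for nm,im in(("start",c["img"]),("now",b)):
    L=[]
    for a in np.arange(0.3,2.2,.1):
        e=np.array(edge(a));on=np.array([g(im,tuple(t)) for t in e]);o1=np.array([g(im,(t[0]-4,t[1])) for t in e]);o2=np.array([g(im,(t[0]+4,t[1])) for t in e])
        L.append((round(a,1),round(float((np.minimum(o1,o2)-on).mean()),0)))
    print(nm,[(float(x),y) for x,y in L])
```

```text
[ 0.50663715 -0.0770153   0.16724801] (np.float64(-0.1271028905973715), np.float64(-0.026856123043809108)) [-0.6 -0.3 -0.7]
start [(0.3, -37.0), (0.4, -22.0), (0.5, -18.0), (0.6, -27.0), (0.7, -36.0), (0.8, -37.0), (0.9, -37.0), (1.0, -37.0), (1.1, -42.0), (1.2, -47.0), (1.3, -56.0), (1.4, -60.0), (1.5, -45.0), (1.6, -20.0), (1.7, -57.0), (1.8, -70.0), (1.9, 52.0), (2.0, -39.0), (2.1, -25.0)]
now [(0.3, -20.0), (0.4, -26.0), (0.5, -33.0), (0.6, -27.0), (0.7, -28.0), (0.8, -29.0), (0.9, -25.0), (1.0, -22.0), (1.1, -21.0), (1.2, -20.0), (1.3, -18.0), (1.4, -12.0), (1.5, -6.0), (1.6, -6.0), (1.7, -30.0), (1.8, -33.0), (1.9, 20.0), (2.0, -45.0), (2.1, -36.0)]
```

```bash
cat > door.py <<'E'
from h import *
from bench import r
import cv2,sys
H=np.array([-.0605,-.056]);c=np.load("scene.npz");f=cv2.GaussianBlur(cv2.cvtColor(c["img"],6),(3,3),0).astype(float)
b=cv2.GaussianBlur(cv2.cvtColor(r.camera("scene")["img"],6),(3,3),0).astype(float)
q=unbay(*(H+.104*np.array([-np.sin(1.9),np.cos(1.9)])))
for z in(.02,.05,.09,.13,.17):
    u,v=proj(c,(*q,z));u=int(round(u));v=int(round(v));print(z,(u,v),f[v,u-6:u+7].astype(int),b[v,u-6:u+7].astype(int))
E
python3 door.py
```

```text
0.02 (255, 195) [216 216 216 217 206 158  97  86 111 117 104 114 155] [ 96  96  96  96  92  85  77  76  77  78  86 113 158]
0.05 (255, 187) [216 216 216 213 192 141  93  97 143 179 189 189 189] [ 93  93  94  94  90  81  75  88 121 143 156 175 189]
0.09 (255, 177) [215 216 216 212 189 137  96 110 154 183 190 190 191] [ 95  95  95  95  90  82  81 107 152 184 193 193 193]
0.13 (255, 166) [216 216 216 211 181 127  88  90 114 133 139 141 137] [218 218 218 212 182 129  89  85 103 125 138 143 139]
0.17 (255, 154) [93 91 87 81 76 74 74 74 77 81 87 92 93] [94 92 87 80 76 75 75 76 78 83 88 92 93]
```

Run:
```python
from h import *
from bench import r
import cv2
c=np.load("scene.npz");b=r.camera("scene")["img"];p,_=state_pose(r.read_state())
g=cv2.cvtColor(b,6);g0=cv2.cvtColor(c["img"],6)
for z in np.arange(.09,.26,.01):
    u,v=proj(c,(*p[:2],z));u=int(round(u));v=int(round(v));print(round(z,2),(u,v),g[v,u-8:u+9:2],g0[v,u-8:u+9:2])
```

```text
0.09 (253, 159) [ 95 168  96  97  87  73  89  93  93] [ 94 166  93  94  87  77  90  93  89]
0.1 (253, 156) [181  93  99  94  87  79  79  91  93] [174  92  95  92  86  75  80  88  95]
0.11 (253, 154) [94 93 93 93 73 74 81 85 92] [91 91 94 89 70 71 76 90 93]
0.12 (253, 151) [94 96 83 76 73 93 79 87 95] [96 93 87 79 72 92 76 87 93]
0.13 (253, 148) [94 75 81 92 77 77 79 75 87] [ 95  74  80  91  80  88 184  75  87]
0.14 (252, 145) [78 83 94 94 89 73 74 79 80] [ 78  83  90  93  88  74  76  78 159]
0.15 (252, 142) [86 96 96 93 89 79 77 77 74] [83 94 91 93 87 77 75 73 67]
0.16 (252, 139) [92 97 94 93 85 73 76 69 69] [95 95 97 92 87 74 79 72 63]
0.17 (252, 136) [80 80 92 94 88 83 74 72 65] [78 82 92 95 89 77 76 75 65]
0.18 (252, 133) [83 77 82 75 79 74 74 75 71] [80 80 76 93 87 75 76 73 69]
0.19 (252, 130) [166 169  53  66  11  11  18  75  70] [165 167 165 116  74  75  75  75  65]
0.2 (252, 127) [169 156  44  57  16   6  15  72  69] [162 166 142 166 131  77  77  68  69]
0.21 (252, 124) [170 111  43  60  13  14  13  73  67] [164 110 124 109  68  72  74  75  68]
0.22 (252, 121) [167 147  31  11  14  14  10  13  16] [165 166 164 164 112  71  77  72  66]
0.23 (252, 118) [169  61  10  11  12   9   6  17  13] [166 165 165 165 114  71  73  71  64]
0.24 (252, 115) [29 15 11 10  8  8 16 14 19] [ 43 166 168 169 113  71  77  74  67]
0.25 (252, 111) [15 13 12 16 17 14 13 26 30] [ 32  36 141 164  98  70  73  73  74]
```

The scene shows the shut fingertips at z ≈ 0.185 with the TCP reading 0.167, so they passed over the door, which is still at about 1.9 rad. The tips really stand about 18 mm behind the reported TCP. I'll go back over and come in lower, leaning back 20°.

Run:
```python
from h import *
from bench import r
s=r.read_state();p,R=state_pose(s)
q=unbay(-.112,-.110);a=pose(p[:2],.20,53.3,5);b=pose(q,.20,53.3,20)
show(p,R,*a,2,1.0);show(*a,*b,6,1.0);show(*b,*pose(q,.148,53.3,20),4,1.0);print(q)
```

```text
max [0.01  0.001 0.218 0.001 0.038 0.001]
[0.002, 0.001, -0.218, 0.001, 0.038, 0.001, 1.0, 0.01, 0.0, -0.218, 0.001, 0.038, 0.001, 1.0]
max [0.034 0.184 0.01  0.    0.042 0.   ]
[0.034, 0.184, 0.003, 0.0, 0.042, -0.0, 1.0, 0.033, 0.184, 0.004, -0.0, 0.042, 0.0, 1.0, 0.033, 0.184, 0.006, -0.0, 0.042, -0.0, 1.0, 0.033, 0.184, 0.007, 0.0, 0.042, 0.0, 1.0, 0.033, 0.184, 0.009, -0.0, 0.042, -0.0, 1.0, 0.032, 0.184, 0.01, 0.0, 0.042, 0.0, 1.0]
max [0.059 0.    0.163 0.    0.    0.   ]
[-0.059, 0.0, 0.163, 0.0, 0.0, 0.0, 1.0, -0.059, 0.0, 0.163, 0.0, 0.0, 0.0, 1.0, -0.059, 0.0, 0.163, 0.0, 0.0, 0.0, 1.0, -0.059, 0.0, 0.163, 0.0, 0.0, 0.0, 1.0]
[ 0.582356 -0.114494]
```

{"method": "step_arm", "body": {"targets": [0,0,-0.22,0,0.04,0,1,0.01,0,-0.22,0,0.04,0,1,0.034,0.184,0,0,0.042,0,1,0.033,0.184,0,0,0.042,0,1,0.033,0.184,0.006,0,0.042,0,1,0.033,0.184,0.007,0,0.042,0,1,0.033,0.184,0.009,0,0.042,0,1,0.032,0.184,0.01,0,0.04,0,1]}}

```text
time_s: 18.4
ee_pos: [0.5828, -0.1153, 0.2011]
eef_rot: [-0.078, 0.879, 0.442, 0.158]
wrist_force: [1.5, -0.5, -0.3]
opening: -0.0001
grip_force: 0.0
```

{"method": "step_arm", "body": {"targets": [-0.059,0,0.163,0,0,0,1,-0.059,0,0.163,0,0,0,1,-0.059,0,0.163,0,0,0,1,-0.059,0,0.163,0,0,0,1,0,0,0,0,0,0,1]}}

```text
time_s: 18.9
ee_pos: [0.5812, -0.1136, 0.1461]
eef_rot: [-0.079, 0.879, 0.443, 0.156]
wrist_force: [0.4, -0.4, -0.5]
opening: -0.0002
grip_force: 0.0
```

```bash
cat > dp.py <<'E'
from h import *
from bench import r
import sys
s=r.read_state();p,R=state_pose(s);M=R.as_matrix();print(p,bay(p),s["wrist_force"].round(1),M[:,2].round(3))
H=np.array([-.0605,-.056]);a0,a1,n,rho=map(float,sys.argv[1:])
def C(a):
    o=.0025+.011*abs(np.cos(a))+.0145*abs(np.sin(a));q=H+rho*np.array([-np.sin(a),np.cos(a)])-o*np.array([np.cos(a),np.sin(a)])+[.006,0];return np.array([*unbay(*q),.147])
for a in np.linspace(a0,a1,int(n)):
    d=M.T@(C(a)-p)/.075;p=C(a);print(round(float(a),2),d.round(3).tolist())
E
python3 dp.py 1.88 0.04 27 .07
```

```text
[ 0.58121063 -0.1136055   0.14607779] (np.float64(-0.11192786565880049), np.float64(-0.10850840834249502)) [ 0.4 -0.4 -0.5] [ 0.203  0.278 -0.939]
1.88 [-0.036, -0.167, -0.026]
1.81 [-0.035, -0.065, -0.013]
1.74 [-0.03, -0.068, -0.011]
1.67 [-0.025, -0.072, -0.009]
1.6 [-0.02, -0.074, -0.007]
1.53 [-0.015, -0.064, -0.005]
1.46 [-0.011, -0.058, -0.004]
1.38 [-0.008, -0.06, -0.003]
1.31 [-0.004, -0.061, -0.001]
1.24 [-0.0, -0.063, 0.0]
1.17 [0.004, -0.064, 0.002]
1.1 [0.008, -0.065, 0.003]
1.03 [0.013, -0.065, 0.005]
0.96 [0.018, -0.065, 0.007]
0.89 [0.023, -0.064, 0.008]
0.82 [0.028, -0.063, 0.01]
0.75 [0.033, -0.062, 0.012]
0.68 [0.038, -0.06, 0.014]
0.61 [0.043, -0.057, 0.016]
0.54 [0.048, -0.054, 0.018]
0.46 [0.052, -0.051, 0.019]
0.39 [0.057, -0.047, 0.021]
0.32 [0.061, -0.042, 0.022]
0.25 [0.064, -0.037, 0.024]
0.18 [0.068, -0.032, 0.025]
0.11 [0.071, -0.026, 0.026]
0.04 [0.073, -0.019, 0.027]
```

{"method": "step_arm", "body": {"targets": [-0.018,-0.084,-0.013,0,0,0,1,-0.018,-0.084,-0.013,0,0,0,1,-0.035,-0.065,-0.013,0,0,0,1,-0.03,-0.068,-0.011,0,0,0,1,-0.025,-0.072,-0.009,0,0,0,1,-0.02,-0.074,-0.007,0,0,0,1,-0.015,-0.064,-0.005,0,0,0,1,-0.011,-0.058,-0.004,0,0,0,1]}}

```text
time_s: 19.7
ee_pos: [0.5394, -0.1002, 0.1498]
eef_rot: [-0.078, 0.879, 0.443, 0.157]
wrist_force: [1.5, 0.1, 1.0]
opening: 0.0002
grip_force: 0.2
```

```bash
python3 door.py; python3 dp.py 1.38 0.04 20 .07
```

```text
0.02 (255, 195) [216 216 216 217 206 158  97  86 111 117 104 114 155] [ 96  95  96  96  95  94  99 126 175 210 220 220 219]
0.05 (255, 187) [216 216 216 213 192 141  93  97 143 179 189 189 189] [158 158 138 116  97  85  80  80  82  89 105 129 158]
0.09 (255, 177) [215 216 216 212 189 137  96 110 154 183 190 190 191] [183 193 193 193 194 193 192 193 193 194 194 194 194]
0.13 (255, 166) [216 216 216 211 181 127  88  90 114 133 139 141 137] [183 184 185 190 193 192 178 149 117  99  95  95  95]
0.17 (255, 154) [93 91 87 81 76 74 74 74 77 81 87 92 93] [94 93 90 85 80 78 80 81 80 83 90 94 94]
[ 0.53911399 -0.10000251  0.14977173] (np.float64(-0.12614996498720796), np.float64(-0.06662591965468395)) [ 0.7 -0.5  0.1] [ 0.207  0.276 -0.938]
1.38 [-0.02, -0.073, 0.032]
1.31 [-0.004, -0.061, -0.002]
1.24 [0.0, -0.063, -0.0]
1.17 [0.004, -0.064, 0.001]
1.1 [0.009, -0.064, 0.003]
1.03 [0.013, -0.065, 0.005]
0.96 [0.018, -0.065, 0.006]
0.89 [0.023, -0.064, 0.008]
0.82 [0.028, -0.063, 0.01]
0.75 [0.033, -0.062, 0.012]
0.67 [0.038, -0.06, 0.014]
0.6 [0.043, -0.057, 0.016]
0.53 [0.048, -0.054, 0.017]
0.46 [0.052, -0.05, 0.019]
0.39 [0.056, -0.046, 0.021]
0.32 [0.06, -0.042, 0.022]
0.25 [0.064, -0.037, 0.024]
0.18 [0.067, -0.031, 0.025]
0.11 [0.07, -0.026, 0.026]
0.04 [0.073, -0.019, 0.027]
```

The door is moving now, so I'll continue the sweep.

{"method": "step_arm", "body": {"targets": [-0.02,-0.073,0.03,0,0,0,1,-0.004,-0.061,0,0,0,0,1,0,-0.063,0,0,0,0,1,0.004,-0.064,0.001,0,0,0,1,0.009,-0.064,0.003,0,0,0,1,0.013,-0.065,0.005,0,0,0,1,0.018,-0.065,0.006,0,0,0,1,0.023,-0.064,0.008,0,0,0,1]}}

```text
time_s: 20.55
ee_pos: [0.511, -0.0733, 0.1471]
eef_rot: [-0.078, 0.879, 0.443, 0.157]
wrist_force: [-0.5, 0.0, 0.3]
opening: 0.0004
grip_force: 0.2
```

{"method": "step_arm", "body": {"targets": [0.028,-0.063,0.01,0,0,0,1,0.033,-0.062,0.012,0,0,0,1,0.038,-0.06,0.014,0,0,0,1,0.043,-0.057,0.016,0,0,0,1,0.048,-0.054,0.017,0,0,0,1,0.052,-0.05,0.019,0,0,0,1,0.056,-0.046,0.021,0,0,0,1,0.06,-0.042,0.022,0,0,0,1]}}

```text
time_s: 21.35
ee_pos: [0.5021, -0.0308, 0.147]
eef_rot: [-0.078, 0.879, 0.443, 0.157]
wrist_force: [0.5, -0.9, 0.1]
opening: -0.0002
grip_force: 0.2
```

```bash
python3 dp.py 0.25 -0.1 7 .07
cat > edge.py <<'E'
# angle of the door: match its predicted frame lines with the picture's dark pixels changes against the start
from h import *
from bench import r
import cv2
H=np.array([-.0605,-.056]);c=np.load("scene.npz");b=cv2.cvtColor(r.camera("scene")["img"],6).astype(np.float32)
L=[]
for a in np.arange(-.05,1.3,.05):
    d=[]
    q=unbay(*(H+.103*np.array([-np.sin(a),np.cos(a)])))
    for z in np.linspace(.01,.1,30):
        u,v=proj(c,(*q,z));g=lambda k:float(cv2.getRectSubPix(b,(2,2),(u+k,v))[0,0]);d.append((g(-4)+g(4))/2-min(g(-1),g(0),g(1)))
    L.append((round(float(a),2),round(float(np.mean(d)))))
print(L)
E
python3 edge.py
```

```text
[ 0.50212872 -0.03083514  0.14702933] (np.float64(-0.09275793560216582), np.float64(0.004329182719372006)) [ 0.5 -0.9  0.1] [ 0.208  0.276 -0.938]
0.25 [0.059, -0.045, 0.022]
0.19 [0.056, -0.026, 0.02]
0.13 [0.058, -0.022, 0.021]
0.08 [0.059, -0.018, 0.022]
0.02 [0.061, -0.014, 0.022]
-0.04 [0.047, -0.01, 0.017]
-0.1 [0.042, -0.008, 0.015]
[(-0.05, 3), (0.0, 5), (0.05, 4), (0.1, 7), (0.15, 6), (0.2, 5), (0.25, -3), (0.3, -12), (0.35, 2), (0.4, 31), (0.45, 46), (0.5, 53), (0.55, 52), (0.6, 32), (0.65, 12), (0.7, 0), (0.75, -6), (0.8, -5), (0.85, -3), (0.9, -4), (0.95, -6), (1.0, -8), (1.05, -6), (1.1, -3), (1.15, -1), (1.2, 1), (1.25, 1)]
```

{"method": "step_arm", "body": {"targets": [0.059,-0.04,0.022,0,0,0,1,0.056,-0.02,0.02,0,0,0,1,0.058,-0.02,0.021,0,0,0,1,0.059,-0.01,0.022,0,0,0,1]}}

```text
time_s: 21.8
ee_pos: [0.5079, -0.012, 0.147]
eef_rot: [-0.078, 0.879, 0.443, 0.157]
wrist_force: [-0.9, -0.1, 0.1]
opening: 0.0001
grip_force: 0.2
```

```bash
python3 edge.py;python3 dp.py -.1 -0.1 1 .07
```

```text
[(-0.05, 2), (0.0, 3), (0.05, 2), (0.1, 10), (0.15, 12), (0.2, 11), (0.25, 9), (0.3, 0), (0.35, -4), (0.4, 4), (0.45, 11), (0.5, 19), (0.55, 19), (0.6, 10), (0.65, 12), (0.7, 12), (0.75, 9), (0.8, 6), (0.85, 0), (0.9, -4), (0.95, -8), (1.0, -10), (1.05, -8), (1.1, -5), (1.15, -3), (1.2, -2), (1.25, 2)]
[ 0.50806924 -0.01151118  0.1470831 ] (np.float64(-0.07371363222415232), np.float64(0.011101291558070561)) [ 0.1  0.7 -1. ] [ 0.208  0.276 -0.938]
-0.1 [0.142, -0.053, 0.054]
```

{"method": "step_arm", "body": {"targets": [0.038,0,0.014,0,0,0,1,0.038,0,0.014,0,0,0,1,0.038,0,0.014,0,0,0,1,0.025,0,0.01,0,0,0,1]}}

```text
time_s: 22.25
ee_pos: [0.5122, -0.0066, 0.1467]
eef_rot: [-0.076, 0.88, 0.443, 0.153]
wrist_force: [-26.2, -22.6, 13.2]
opening: 0.0
grip_force: 15.2
```

{"method": "step_arm", "body": {"targets": [0.018,0,0.007,0,0,0,1,0.018,0,0.007,0,0,0,1]}}

```text
time_s: 22.45
ee_pos: [0.5125, -0.0064, 0.1466]
eef_rot: [-0.075, 0.881, 0.442, 0.151]
wrist_force: [-38.0, -31.5, 19.3]
opening: -0.0002
grip_force: 21.9
```

{"method": "step_arm", "body": {"targets": [0.018,0,0.007,0,0,0,1,0.018,0,0.007,0,0,0,1]}}

```text
time_s: 22.65
ee_pos: [0.5128, -0.0062, 0.1466]
eef_rot: [-0.074, 0.881, 0.442, 0.148]
wrist_force: [-51.3, -42.5, 27.5]
opening: 0.0001
grip_force: 29.4
```

```bash
python3 edge.py;python3 dp.py -.1 -0.1 1 .07
```

```text
[(-0.05, 0), (0.0, 5), (0.05, 7), (0.1, 11), (0.15, 9), (0.2, 6), (0.25, 5), (0.3, 1), (0.35, 0), (0.4, 2), (0.45, 6), (0.5, 8), (0.55, 17), (0.6, 18), (0.65, 18), (0.7, 13), (0.75, 11), (0.8, 7), (0.85, 2), (0.9, -2), (0.95, -4), (1.0, -7), (1.05, -4), (1.1, -1), (1.15, 1), (1.2, 2), (1.25, 3)]
[ 0.5126609  -0.00634134  0.14661271] (np.float64(-0.06682619805568442), np.float64(0.010505175454061664)) [-48.3 -38.9  23.9] [ 0.196  0.262 -0.945]
-0.1 [0.059, -0.062, 0.015]
```

Force has risen to about 70 N, so I'm backing off at once.

{"method": "step_arm", "body": {"targets": [-0.05,0,-0.02,0,0,0,1,-0.05,0,-0.02,0,0,0,1,-0.06,0,-0.02,0,0,0,1,-0.15,0,-0.05,0,0,0,1,-0.3,0,-0.11,0,0,0,1,-0.4,0,-0.15,0,0,0,1]}}

```text
time_s: 23.3
ee_pos: [0.4693, -0.0636, 0.1467]
eef_rot: [-0.078, 0.879, 0.444, 0.157]
wrist_force: [-0.1, -0.5, -0.4]
opening: -0.0002
grip_force: 0.0
```

```bash
python3 edge.py
python3 - <<'E'
from h import *
from bench import r
import cv2
s=r.read_state();print(s["ee_pos"],s["wrist_force"].round(1))
H=np.array([-.0605,-.056]);c=np.load("scene.npz")
b=cv2.cvtColor(r.camera("scene")["img"],6).astype(np.float32);b0=cv2.cvtColor(c["img"],6).astype(np.float32)
# top rail of the door z=.18 and bottom rail z=.008 at rho .04..0.1, brightness vs start
for z in(.18,.01):
  print(z,[(round(float(a),2),round(float(np.mean([cv2.getRectSubPix(b,(2,2),proj(c,(*unbay(*(H+q*np.array([-np.sin(a),np.cos(a)]))),z)))[0,0]-cv2.getRectSubPix(b0,(2,2),proj(c,(*unbay(*(H+q*np.array([-np.sin(a),np.cos(a)]))),z)))[0,0] for q in np.linspace(.03,.1,25)])))) for a in np.arange(-.1,.6,.05)])
E
```

```text
[(-0.05, 0), (0.0, 5), (0.05, 7), (0.1, 12), (0.15, 9), (0.2, 6), (0.25, 5), (0.3, 2), (0.35, -1), (0.4, 1), (0.45, 6), (0.5, 9), (0.55, 13), (0.6, 16), (0.65, 17), (0.7, 13), (0.75, 9), (0.8, 4), (0.85, -1), (0.9, -6), (0.95, -9), (1.0, -12), (1.05, -11), (1.1, -10), (1.15, -10), (1.2, -10), (1.25, -8)]
[ 0.46738946 -0.06684312  0.14649177] [-1.1 -2.7  0.6]
0.18 [(-0.1, 2), (-0.05, 0), (0.0, 24), (0.05, 73), (0.1, 37), (0.15, 15), (0.2, 6), (0.25, 4), (0.3, 3), (0.35, 4), (0.4, 5), (0.45, 5), (0.5, 5), (0.55, 4)]
0.01 [(-0.1, -2), (-0.05, 0), (0.0, -3), (0.05, -12), (0.1, -15), (0.15, -9), (0.2, -6), (0.25, -6), (0.3, -20), (0.35, -28), (0.4, -17), (0.45, 2), (0.5, 13), (0.55, 12)]
```

Run:
```python
from h import *
from bench import r
import cv2
c=np.load("scene.npz");b=cv2.cvtColor(r.camera("scene")["img"],6).astype(np.float32)
xs=np.arange(-.085,-.045,.002)
for y in(-.04,-.02,0,.02,.035,.08,.1,.12,.14):
    pr=np.array([cv2.getRectSubPix(b,(1,1),proj(c,(*unbay(x,y),.18)))[0,0] for x in xs])
    print(y,pr.astype(int))
```

```text
-0.04 [ 85  88  87  85  85  82  76  71  78 100 142 141 109  78  80 109 143 171
 159 154 164]
-0.02 [ 74  73  82  89  93  93  86  75  82 114 151 149 106  76  80 114 150 170
 138 102  83]
0 [ 71  73  72  71  81  88  91  76  77 113 153 154 112  81  71 113 151 161
 138 110  98]
0.02 [ 73  75  77  78  76  72  72  73  82 109 142 159 111  85  78 106 150 167
 150 111 107]
0.035 [ 73  75  72  71  73  74  73  72  78 111 148 161 113  81  80 108 148 160
 147 119 103]
0.08 [ 32  31  31  32  34  35  42  56  76 108 139 140 105  86  82 114 154 177
 160 132 107]
0.1 [ 30  29  30  32  33  33  44  59  78 110 152 138 102  79  86 114 147 162
 145 126 114]
0.12 [ 77  73  64  53  38  35  47  62  82 123 153 153 110  78  93 121 163 160
 125  85  66]
0.14 [ 40  57  71  75  77  77  73  70  82 114 151 148 110  87  82 116 149 154
 122  75  59]
```

Our door's top rail lines up exactly with the neighbouring shut door's rail, so it is fully shut, and the arm is touching nothing.

```bash
python3 -c "
from bench import r
print(r.sign_off())"
```

```text
the job is handed in; nothing more can be done
None
```

I slid the cup upright into the empty compartment, shut the door until its rail lined up with the neighbouring shut door, and handed the job in at about 23 s; the hand-in gave no verdict. Closing the door pushed it against its stop with up to about 72 N for a moment. I judged the cup's final position (about 12 to 22 mm short of mid-compartment, clear of the door) from the images before closing and did not re-check it, the other cup, the tin or the bar afterwards.

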